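Clear the slide warmer and get the blood typing kit ready

ROBOT

A 7-joint arm with a two-finger parallel gripper is mounted at the origin on the work surface. World frame = base frame: x ahead of the robot, y to its left, z up, the work surface at z = 0. Lengths are in mm, angles in rad, forces in N, time in s.
With the tool pointing down it reaches from about 425 to 975 mm from the base axis. Payload 16.7 kg.
Tool frame: the origin (TCP) lies at the very end of the fingers, on their centre line; the grasp point (between the pads) lies 19 mm behind it (bot.grip_depth is the distance from the TCP to the grasp point, in mm); z points along the fingers, y is the line along which they close (so a half turn about z gives the same grasp; the last joint's range is limited). The gripper opens to 85 mm and grips with 20 to 120 N. Pads are 22 mm wide; open, the fingers measure 114 mm over their backs; the gripper's body (76 mm by 85 mm) begins 54 mm behind the grasp point. The pads swing forward as they close: fully open they stand 13 mm farther back than shut.
Start: joints at [0.991, 0.426, 0.074, 1.606, -0.034, 1.111, -0.067], TCP at [281.844, -613.303, 231.302] pointing down, gripper open.
Joint ranges: [-2.85, 2.85], [-0.5, 2.14], [-1.23, 1.37], [0.21, 2.46], [-1.02, 4.16], [0.16, 2.05], [-2.73, 2.73]. Speed limits (rad/s): [1.89, 1.89, 2.39, 2.39, 3.01, 3.01, 3.01].

INTERFACE

Orientations are given as [roll, pitch, yaw] about the fixed x, y, z axes, in that order (R = Rz(yaw) Ry(pitch) Rx(roll)).
In Python, from plant import telemetry, vision, bot gives the robot as it stands.
- The arm moves only by the shell command python3 -m crank 'ROWS' [FORCE]. ROWS is a JSON object of lists of equal length, an entry for each row: "jaw": the opening, from 0 (shut) to 1 (fully open); "linear": the shift along the tool's x, y, z in cm, a list of three; "twist": the turn, a rotation vector about the tool's x, y, z in rad, a list of three. A call has 1 to 8 rows; each row shifts and turns the commanded pose from where the row before left it, along the tool's axes as they then stand; what a row does not reach is not made up. A row lasts 1/8 s, in which the tool goes at most 62.5 mm and 10.7 degrees, less where a joint would pass 70% of its speed; a pose out of reach is approached as far as the arm can. A call is refused whole if a number of a shift passes 6.25 or a number of a turn 0.188, either way. A call with a gripper value outside its range is refused whole. The fingers move at their own pace and stop on an object; FORCE is the grip in N (left out, the last holds). Time passes only in rows, so rows that do not move let the fingers close. It gives the time, the measured TCP pose, the force, the opening and the grip force at its end, in the units of the state.
- telemetry.read_state(): the state, without advancing time (a new reading comes with each control period).
- vision.grab_frame(name): name is "scene" or "side" or "wrist"; returns the picture (480x640x3 uint8, red, green, blue); there is no depth.
- vision.camera_model(name): a dict with "intrinsics" (3x3 intrinsics, pixels), "k1" (the pictures are not rectified: a ray, as slopes to the right and down, at radius r is drawn at 1 + k1 r^2 times it, then the intrinsics apply), "position" and "rotation" of the camera in the world. Camera axes: x right, y down, z forward; pixel columns grow to the right and rows downward; lengths in mm; the calibration is good to about 2 mm. A picture is of the moment at which its call begins: read the wrist's pose just before it. camera_model takes no time and is no camera call; for the wrist camera it gives the pose at the moment of the call.
- bot.finish_job(): hands the job in; it is judged then, once.
The state is a dict: "time": time; "joint_pos": joint angles; "qd": joint speeds; "joint_efforts": joint torques, N m; "tcp_pos": TCP position; "tool_rot": TCP orientation; "wrist_force": force on the tool from outside, world axes, zero at the start; "ft_torque": the same for the moment, N m; "finger_gap": opening from 0.0 (shut) to 1.0 (fully open); "gripper_force": force on a finger pad.
Only numpy, scipy, OpenCV 4.12 (cv2) and the standard library are available. Lean on these libraries where they do the work, as an engineer would, in place of code of your own. Each camera call takes 0.05 s, during which the arm holds its last target. There are 200 camera calls.

TASK

First turn the slide warmer's dial fully back to off; then take every blood typing tile off the warmer - they are too thin to pick up flat, so slide each over the edge to get hold of it - and stack them all squarely in one pile on the bed of the tile stand, lengthwise, letting none fall to the bench. Tip the dropper bulbs from the beaker into the steel bowl, all of them, leave the bowl standing on the bench, and stand the empty beaker upright again, wholly on the rubber mat. Leave the brown reagent bottles alone.

Things in the scene. Friction and masses are not known exactly. Their poses are not given: they have to be found in the camera images.
- warmer: slide warmer, fixed: box 200 (x) x 460 (y) x 50 mm high, sheer sides; its smooth black hot plate is flush with the top and with the front (-x), back and right (-y) sides, from y = -230 to +158 mm; the grey end beyond carries the dial. Origin: centre of the underside; the front edge, nearest the robot, is the line x = -100 mm, 50 mm up
- dial (a joint): the warmer's thermostat dial on the grey end; rad, 0 = off (hard stop), growing as it is turned clockwise seen from above, starts at 0.7 to 1.4; turns easily (0.03 N m) and stays where left
- dial_grip (a point): point on the dial's upright axis, 7 mm under the top of its finger bar; the bar is 42 mm long, 14 mm thick, 32 mm high, rising from a 44 mm disc whose face lies 23 mm below this point. x axis: along the bar (at joint value 0 the bar is parallel to the warmer's x axis)
- stand: steel tile stand, fixed: foot plate 120 (x) x 75 x 4 mm, on it a narrow flat bed 86 (x) x 30 mm, top 30 mm above the bench, so that the tiles' long edges stick out 10 mm either side and can be held; a back stop 30 mm wide, up to 64 mm above the bench, its face 54 mm from the bed's centre towards +x. Origin: centre of the underside
- stand_bed (a point): centre of the top of the bed, 30 mm up; x along the bed towards the back stop; z up. Tiles lie with their length along x
- bowl: round steel bowl, loose, 250 g: rim 124 mm in diameter, 50 mm high, wall 3 mm. Origin: centre of the underside
- mat: black rubber drain mat, fixed, 120 x 120 x 3 mm. Origin: centre of the underside
- beaker: white plastic beaker, loose, 60 g, 85 mm high, outside diameter 61 mm at the foot, widening evenly to 66 mm at the rim, wall 2.5 mm, inner floor 4 mm up; starts upright on the mat. Origin: centre of the underside, z up
- tile0: opal glass blood typing tile, white with six small wells, 90 (x) x 50 (y) x 3 mm, 34 g; lies flat on the warmer to begin with, its length roughly across the warmer (along the warmer's x). Origin: centre of the underside, z up. Friction with the plate and with other tiles about 0.6. Two to four of the four tiles are present
- tile1: another tile like tile0, or absent (None)
- tile2: another tile like tile0, or absent (None)
- tile3: another tile like tile0, or absent (None)
- bulb0: rubber bulb for a dropper, red-brown, 10 g: ball of 19 mm diameter with a short stub of a neck 10 mm thick, ending 13.5 mm from its centre; it rolls; starts in the beaker. Origin: centre of the ball
- bulb1: a bulb like bulb0
- bulb2: a bulb like bulb0
- bulb3: a bulb like bulb0
- bulb4: a bulb like bulb0
- reagent_a: brown dropper bottle, loose, 33 mm in diameter, 92 mm tall, standing left of the warmer's front: leave it alone. Origin: centre of the underside
- reagent_b: brown dropper bottle like reagent_a, standing far right of the warmer: leave it alone
There are look-alikes about, which are no part of the job. Leave any red or turquoise look-alike of the tile0 alone.

How it is judged:
By the outcome, as a careful person would: the job done as asked, in the order asked, and still so for the second after the job is handed in, with the robot touching nothing.
Of tile0, tile1, tile2, tile3 only 2 to 4 are there at a start; the rules pass over those that are not, and their reading is None.
At some moment in a run one of beaker, bowl may be knocked a few centimetres aside while the robot is not near it.
It also fails if it takes over 210 s, if anything falls off the work surface, if the arm or the gripper's body presses on something with over 40 N, if the wrist force passes 120 N, or if a joint passes its speed limit or range.

## Working session

There is one attempt and no reset: what is moved stays moved. The work goes in short steps, Python scripts to look and compute and a shell command to move; the robot and the scene stay as the last step left them, time stands still between calls to the robot, and variables do not carry over. Pictures are saved under pics/ and viewed, at most 14 in all, crops included, and the job is handed in when it is done.

```bash
ls; mkdir -p pics; python3 - <<'E'
from plant import telemetry, vision, bot
import cv2,numpy as np
for n in ["scene","side","wrist"]:
    m=vision.camera_model(n); f=vision.grab_frame(n)
    cv2.imwrite(f"pics/{n}0.png",f[:,:,::-1])
    print(n,{k:np.round(v,3).tolist() for k,v in m.items()})
s=telemetry.read_state();print({k:np.round(v,3).tolist() for k,v in s.items()})
E
```

```text
pics
scene {'intrinsics': [[509.927, 0.0, 320.973], [0.0, 509.927, 236.062], [0.0, 0.0, 1.0]], 'k1': -0.102, 'position': [1212.036, -21.989, 888.719], 'rotation': [-2.435, 0.016, 1.493]}
side {'intrinsics': [[577.449, 0.0, 313.045], [0.0, 577.449, 231.852], [0.0, 0.0, 1.0]], 'k1': -0.175, 'position': [-19.287, 865.916, 863.274], 'rotation': [-2.202, -0.022, -2.526]}
wrist {'intrinsics': [[349.983, 0.0, 315.126], [0.0, 349.983, 241.699], [0.0, 0.0, 1.0]], 'k1': 0.021, 'position': [347.097, -583.574, 373.867], 'rotation': [2.858, 0.001, -1.14]}
{'time': 0.15, 'joint_pos': [0.991, 0.427, 0.074, 1.606, -0.034, 1.111, -0.067], 'qd': [-0.002, -0.002, 0.0, -0.001, 0.001, 0.001, 0.0], 'joint_efforts': [0.006, -95.031, 3.764, -46.376, 0.019, 0.008, -0.0], 'tcp_pos': [281.717, -613.087, 230.784], 'tool_rot': [-3.141, 0.0, 0.431], 'wrist_force': [0.318, 0.1, -0.097], 'ft_torque': [0.028, -0.025, -0.001], 'gripper_force': 0.0, 'finger_gap': 1.0}
```

View pics/scene0.png

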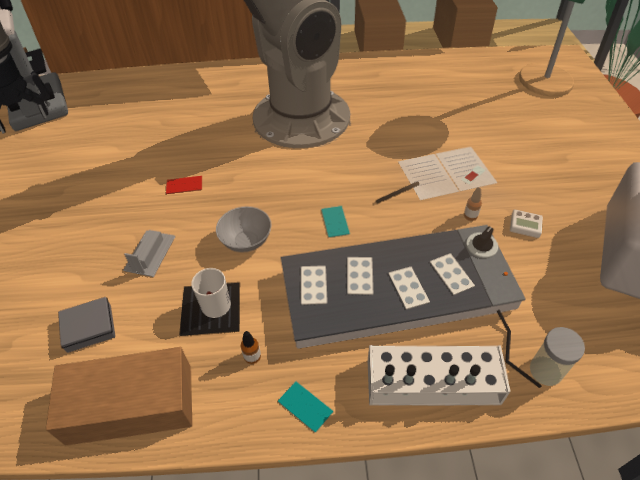

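View pics/side0.png

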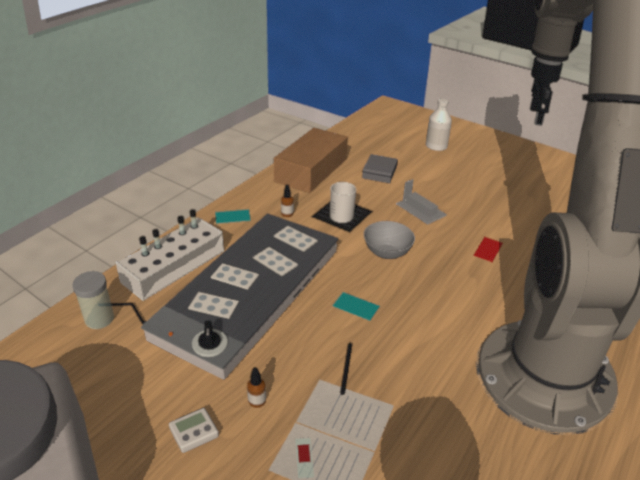

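```bash
cat > h.py <<'E'
from plant import telemetry, vision, bot
import cv2, numpy as np
from scipy.spatial.transform import Rotation as Ro
def rays(m,px):
    px=np.asarray(px,float).reshape(-1,1,2)
    u=cv2.undistortPoints(px,np.array(m["intrinsics"],float),np.array([m["k1"],0,0,0.]),None,None,None).reshape(-1,2)
    return np.c_[u,np.ones(len(u))]@Ro.from_euler("xyz",m["rotation"]).as_matrix().T
def plane(m,px,z):
    d=rays(m,px);c=np.array(m["position"]);return c+d*((z-c[2])/d[:,2])[:,None]
def tri(m1,p1,m2,p2):
    A=np.zeros((3,3));b=np.zeros(3)
    for m,p in((m1,p1),(m2,p2)):
        d=rays(m,[p])[0];d/=np.linalg.norm(d);P=np.eye(3)-np.outer(d,d);A+=P;b+=P@np.array(m["position"])
    return np.linalg.solve(A,b)
def proj(m,X):
    R=Ro.from_euler("xyz",m["rotation"]).as_matrix();q=(np.atleast_2d(X)-np.array(m["position"]))@R
    u=q[:,:2]/q[:,2:];u=u*(1+m["k1"]*(u**2).sum(1,keepdims=True));K=np.array(m["intrinsics"]);return u*[K[0,0],K[1,1]]+K[:2,2]
def tiles(f,m,z,mn=150,lo=150):
    """white rectangles cast on plane z -> centre, yaw(long axis), size"""
    hsv=cv2.cvtColor(f,cv2.COLOR_RGB2HSV)
    k=((hsv[...,2]>lo)&(hsv[...,1]<60)).astype(np.uint8)
    k=cv2.morphologyEx(k,cv2.MORPH_CLOSE,np.ones((3,3)))
    out=[]
    for c in cv2.findContours(k,cv2.RETR_EXTERNAL,cv2.CHAIN_APPROX_NONE)[0]:
        if cv2.contourArea(c)<mn: continue
        P=plane(m,c[:,0],z)[:,:2].astype(np.float32)
        (cx,cy),(w,h),a=cv2.minAreaRect(P)
        if w<h: w,h,a=h,w,a-90
        a=(a+90)%180-90
        out.append((round(cx,1),round(cy,1),round(a,1),round(w,1),round(h,1),c[:,0].mean(0).round().tolist()))
    return out
def st():
    s=telemetry.read_state();print({k:np.round(s[k],3).tolist() for k in("time","tcp_pos","tool_rot","wrist_force","finger_gap","gripper_force","joint_pos")})
E
python3 - <<'E'
from h import *
for n in("scene","side"):
    m=vision.camera_model(n);f=cv2.imread(f"pics/{n}0.png")[:,:,::-1].copy()
    for t in tiles(f,m,53): print(n,t)
f=cv2.imread("pics/scene0.png")
cv2.imwrite("pics/a.png",cv2.resize(f[190:350,264:530],None,fx=3,fy=3,interpolation=cv2.INTER_CUBIC))
cv2.imwrite("pics/b.png",cv2.resize(f[180:350,50:310],None,fx=3,fy=3,interpolation=cv2.INTER_CUBIC))
E
```

```text
scene (827.0, 202.9, 83.9, 241.9, 90.9, [433.0, 373.0])
scene (614.0, -200.4, 49.8, 111.1, 66.5, [213.0, 286.0])
scene (647.4, 182.8, 13.2, 91.3, 49.9, [408.0, 287.0])
scene (624.0, -4.9, -3.0, 91.5, 49.8, [313.0, 285.0])
scene (609.2, 90.3, -5.0, 90.2, 50.4, [360.0, 275.0])
scene (622.2, 277.1, 19.1, 90.9, 50.7, [452.0, 273.0])
scene (479.2, -175.4, 53.4, 47.6, 41.7, [230.0, 235.0])
scene (498.4, 480.5, 67.0, 64.0, 56.5, [527.0, 221.0])
scene (377.4, 291.7, -77.9, 84.2, 44.8, [431.0, 188.0])
scene (322.0, 339.7, -79.2, 195.1, 134.4, [441.0, 170.0])
scene (-145.7, 1037.4, -28.9, 268.5, 117.9, [621.0, 65.0])
scene (-694.6, -1101.0, 23.7, 250.8, 46.7, [7.0, 20.0])
side (446.9, 518.7, 67.5, 65.8, 65.5, [192.0, 430.0])
side (253.1, 391.0, -78.5, 199.8, 138.1, [332.0, 436.0])
side (554.1, 367.1, 29.4, 61.6, 46.8, [208.0, 348.0])
side (579.8, 409.9, 6.4, 198.5, 17.0, [184.0, 355.0])
side (813.1, 442.6, -25.9, 97.7, 35.1, [87.0, 310.0])
side (625.1, 276.8, 19.2, 88.9, 51.9, [213.0, 305.0])
side (650.7, 182.5, 13.2, 89.0, 52.2, [233.0, 275.0])
side (612.4, 89.3, -6.5, 90.0, 50.8, [275.0, 261.0])
side (626.9, -5.4, -2.5, 89.9, 51.1, [296.0, 237.0])
side (460.1, -160.8, -68.5, 90.1, 33.7, [390.0, 232.0])
side (622.2, -210.0, -56.3, 185.8, 61.1, [342.0, 201.0])
side (955.1, -16.8, -86.4, 1264.2, 430.7, [159.0, 218.0])
side (369.9, -1656.6, -78.1, 142.9, 108.4, [575.0, 75.0])
side (501.1, -1199.6, -67.0, 1024.3, 652.0, [503.0, 104.0])
side (867.3, -1789.0, -36.6, 706.2, 325.7, [483.0, 42.0])
side (3052.1, -918.8, 23.5, 481.1, 401.8, [68.0, 5.0])
```

View pics/a.png

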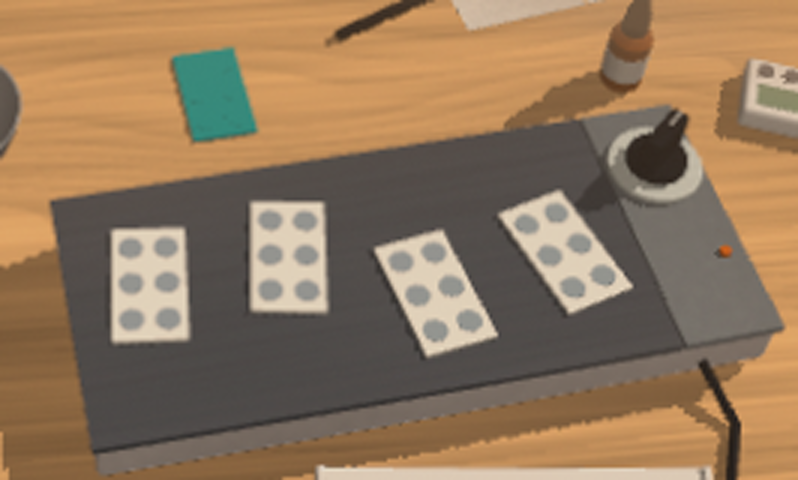

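View pics/b.png

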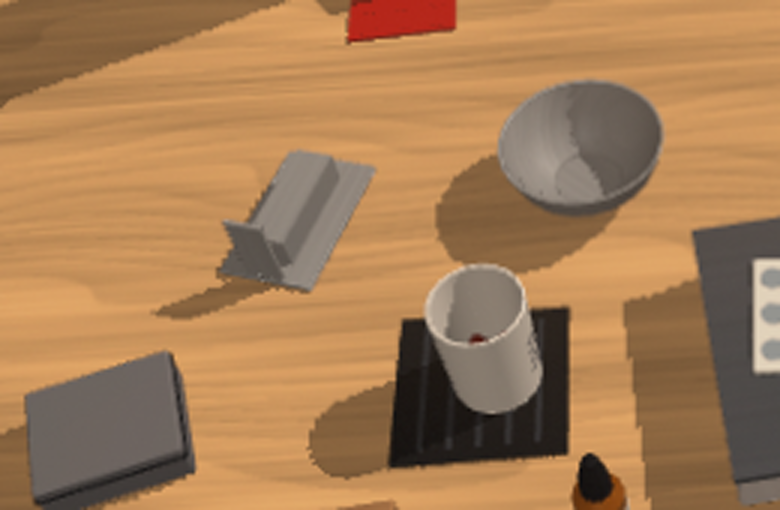

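```bash
python3 - <<'E'
from h import *
ms=vision.camera_model("scene");md=vision.camera_model("side")
a=lambda x,y:(264+x/3,190+y/3); b=lambda x,y:(50+x/3,180+y/3)
print("warmer",plane(ms,[a(51,202),a(668,107),a(783,328),a(94,451),a(583,121)],50).round(1).tolist())
print("side warmer",plane(md,[(270,216),(339,240),(225,362),(148,322)],50).round(1).tolist())
print("dial top tri",tri(ms,a(676,117),md,(208,322)).round(1), "base",plane(ms,[a(655,165)],57).round(1))
print("stop top/bed",plane(ms,[b(222,222),b(262,232)],64).round(1).tolist(),plane(ms,[b(295,152),b(337,158),b(285,265)],30).round(1).tolist(),"foot",plane(ms,[b(375,168),b(308,290)],4).round(1).tolist())
print("stand side stop top",plane(md,[(404,183),(411,182)],64).round(1).tolist())
print("beaker rim",plane(ms,[b(426,310),b(526,300),b(475,266),b(478,346)],88).round(1).tolist())
print("mat",plane(ms,[b(402,320),b(569,308),b(568,453),b(390,466)],3).round(1).tolist())
print("bowl",plane(ms,[b(499,150),b(662,135),b(590,80)],50).round(1).tolist(), "side",plane(md,[(363,236),(413,240)],50).round(1).tolist())
print("bottle a base",plane(ms,[(472,218)],2).round(), plane(md,[(257,404)],2).round(),"b",plane(ms,[(251,360)],2).round())
E
```

```text
warmer [[548.2, -68.0, 50.0], [500.7, 386.9, 50.0], [697.8, 408.2, 50.0], [746.0, -47.0, 50.0], [508.4, 320.4, 50.0]]
side warmer [[732.8, -44.2, 50.0], [541.6, -64.1, 50.0], [504.5, 374.2, 50.0], [695.9, 390.3, 50.0]]
dial top tri [557.8 359.1 108.4] base [[559.5 358.4  57. ]]
stop top/bed [[521.2, -399.3, 64.0], [532.8, -368.8, 64.0]] [[428.6, -369.6, 30.0], [437.7, -336.1, 30.0], [536.7, -361.5, 30.0]] foot [[427.4, -314.4, 4.0], [540.7, -351.3, 4.0]]
stand side stop top [[531.1, -367.2, 64.0], [518.4, -383.7, 64.0]]
beaker rim [[627.1, -240.0, 88.0], [624.6, -175.3, 88.0], [594.1, -210.3, 88.0], [658.0, -204.4, 88.0]]
mat [[572.3, -279.8, 3.0], [571.9, -160.5, 3.0], [689.9, -158.5, 3.0], [690.7, -277.1, 3.0]]
bowl [[459.0, -208.5, 50.0], [455.4, -88.4, 50.0], [393.9, -142.6, 50.0]] side [[504.5, -111.7, 50.0], [400.7, -169.7, 50.0]]
bottle a base [[433. 382.   2.]] [[422. 386.   2.]] b [[ 755. -135.    2.]]
```

```bash
Z='[[0,0,0],[0,0,0],[0,0,0],[0,0,0],[0,0,0],[0,0,0],[0,0,0],[0,0,0]]'
python3 -m crank '{"jaw":[1,1,1,1,1,1,1,1],"linear":[[5.25,-1.9,0],[5.25,-1.9,0],[5.25,-1.9,0],[5.25,-1.9,0],[5.25,-1.9,0],[5.25,-1.9,0],[5.25,-1.9,0],[5.25,-1.9,0]],"twist":[[0,0,0],[0,0,0],[0,0,0],[0,0,0],[0,0,0],[0,0,0],[0,0,0],[0,0,0]]}'
python3 -m crank '{"jaw":[1,1,1,1,1,1],"linear":[[1.67,-5,0],[1.67,-5,0],[1.67,-5,0],[1.67,-5,0],[1.67,-5,0],[1.67,-5,0]],"twist":[[0,0,0],[0,0,0],[0,0,0],[0,0,0],[0,0,0],[0,0,0]]}'
python3 -m crank '{"jaw":[1,1,1,1,1,1],"linear":[[1.67,-5,0],[1.67,-5,0],[1.67,-5,0],[1.67,-5,0],[1.67,-5,0],[1.67,-5,0]],"twist":[[0,0,0],[0,0,0],[0,0,0],[0,0,0],[0,0,0],[0,0,0]]}'
python3 -m crank '{"jaw":[1,1,1,1,1,1,1,1],"linear":[[0,0,0],[0,0,0],[0,0,0],[0,0,0],[0,0,0],[0,0,0],[0,0,0],[0,0,0]],"twist":[[0,0,-0.18],[0,0,-0.18],[0,0,-0.18],[0,0,-0.18],[0,0,-0.18],[0,0,-0.18],[0,0,-0.18],[0,0,-0.18]]}'
cat >> h.py <<'E'
def wf(name,view=True):
    m=vision.camera_model("wrist");f=vision.grab_frame("wrist");cv2.imwrite(f"pics/{name}.png",f[:,:,::-1]);return m,f
def need(p,yaw):
    """shift in tool axes (cm) to bring TCP to p and twist z to reach yaw (tool down), from the measured pose"""
    s=telemetry.read_state();R=Ro.from_euler("xyz",s["tool_rot"])
    d=R.inv().apply(np.array(p)-s["tcp_pos"])/10
    T=Ro.from_euler("xyz",[np.pi,0,yaw]);w=(R.inv()*T).as_rotvec()
    R2=T.inv().apply(np.array(p)-s["tcp_pos"])/10
    print("shift now",d.round(2),"| twist",w.round(3),"| shift after twist",R2.round(2))
E
python3 - <<'E'
from h import *
st();m,f=wf("w1")
E
```

```text
time: 1.15
tcp_pos: [601.0, -298.5, 231.2]
tool_rot: [-3.141, 0.0, 0.431]
wrist_force: [-0.0, -0.4, 1.2]
finger_gap: 1.002
gripper_force: 0.0
time: 1.9
tcp_pos: [565.3, 16.2, 231.3]
tool_rot: [3.142, -0.0, 0.431]
wrist_force: [1.0, -0.4, -1.0]
finger_gap: 1.002
gripper_force: 0.0
time: 2.65
tcp_pos: [531.2, 330.6, 231.2]
tool_rot: [3.142, 0.0, 0.431]
wrist_force: [1.5, 0.2, 0.5]
finger_gap: 0.999
gripper_force: 0.0
time: 3.65
tcp_pos: [531.5, 328.9, 231.1]
tool_rot: [-3.141, 0.0, 1.877]
wrist_force: [0.7, -0.2, 0.2]
finger_gap: 1.0
gripper_force: 0.0
{'time': 3.65, 'tcp_pos': [531.494, 328.875, 231.089], 'tool_rot': [-3.141, 0.0, 1.877], 'wrist_force': [0.701, -0.222, 0.174], 'finger_gap': 1.0, 'gripper_force': 0.0, 'joint_pos': [-0.184, 0.41, -0.617, 1.691, 0.258, 1.123, -0.57]}
```

View pics/w1.png

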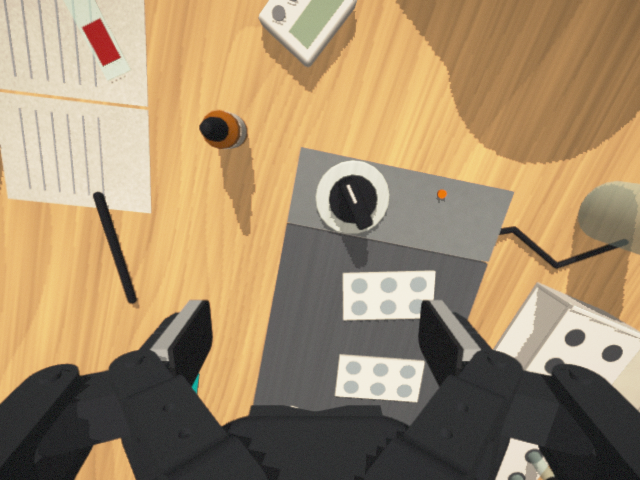

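```bash
python3 - <<'E'
from h import *
m=vision.camera_model("wrist");f=cv2.imread("pics/w1.png")
cv2.imwrite("pics/w1c.png",cv2.resize(f[150:245,300:405],None,fx=5,fy=5,interpolation=cv2.INTER_CUBIC))
hsv=cv2.cvtColor(f,cv2.COLOR_BGR2HSV)
# disc (bright) and bar line
sub=np.zeros(f.shape[:2],np.uint8);cv2.circle(sub,(352,196),44,1,-1)
k=((hsv[...,2]>150)&(hsv[...,1]<60)&(sub>0)).astype(np.uint8)
cs=cv2.findContours(k,cv2.RETR_LIST,cv2.CHAIN_APPROX_NONE)[0]
for c in sorted(cs,key=len)[-4:]:
    e=cv2.fitEllipse(c); print(len(c),np.round(e[0],1),np.round(e[1],1),round(e[2],1))
    print(" c@58",plane(m,[e[0]],58).round(1), "@88",plane(m,[e[0]],88).round(1), "d@58",np.ptp(plane(m,c[:,0],58),axis=0).round(1))
    P=plane(m,c[:,0],88)[:,:2].astype(np.float32);v=cv2.fitLine(P,cv2.DIST_L2,0,.01,.01).ravel();print(" line angle",np.degrees(np.arctan2(v[1],v[0])).round(1))
E
```

```text
Traceback (most recent call last):
cv2.error: OpenCV(4.12.0) /io/opencv/modules/imgproc/src/shapedescr.cpp:361: error: (-201:Incorrect size of input array) There should be at least 5 points to fit the ellipse in function 'fitEllipseNoDirect'
```

View pics/w1c.png

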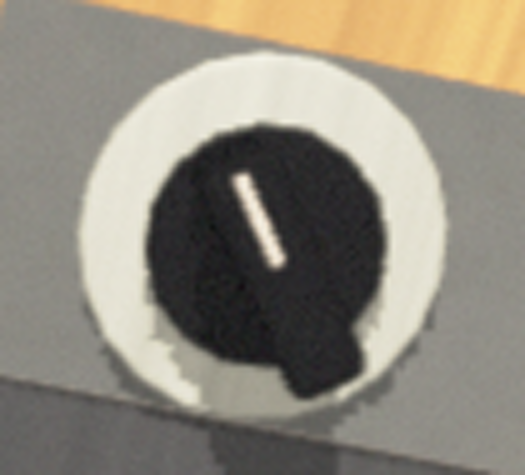

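```bash
python3 - <<'E'
from h import *
m=vision.camera_model("wrist")
c=lambda x,y:(300+x/5-.4,150+y/5-.4)
print("cam",np.round(m["position"],1))
ring=plane(m,[c(262,232)],51)[0];print("axis",ring.round(1), "ring diam",np.linalg.norm(np.diff(plane(m,[c(80,232),c(446,235)],51),axis=0)))
for z in (54,58,62,66): 
    q=plane(m,[c(147,243),c(385,243),c(266,123),c(266,365)],z);print(z,"disc diam",np.linalg.norm(q[0]-q[1]).round(1),"ctr",((q[0]+q[1])/2).round(1),((q[2]+q[3])/2).round(1))
for z in(80,88,92,96,100):
    q=plane(m,[c(238,172),c(280,268)],z);d=q[1]-q[0];e=plane(m,[c(330,345)],z)[0]
    print(z,"line",q.round(1)[:,:2].tolist(),np.degrees(np.arctan2(d[1],d[0])).round(1),"len",np.linalg.norm(d).round(1))
# scene view of bar top end: project axis at heights
ms=vision.camera_model("scene")
for z in(54,60,80,90,100): print(z,((proj(ms,[ring[0],ring[1],z])[0]-[264,190])*3).round(1))
E
```

```text
cam [510.3 396.3 374.2]
axis [558.4 359.2  51. ] ring diam 67.79323538536796
54 disc diam 43.7 ctr [559.3 357.9  54. ] [559.5 357.3  54. ]
58 disc diam 43.2 ctr [558.7 358.4  58. ] [558.9 357.8  58. ]
62 disc diam 42.6 ctr [558.1 358.8  62. ] [558.3 358.3  62. ]
66 disc diam 42.1 ctr [557.5 359.3  66. ] [557.7 358.8  66. ]
80 line [[546.8, 370.8], [559.0, 357.7]] -46.9 len 17.8
88 line [[545.9, 371.5], [557.7, 358.8]] -46.9 len 17.4
92 line [[545.4, 371.8], [557.1, 359.3]] -46.9 len 17.1
96 line [[544.9, 372.2], [556.4, 359.8]] -46.9 len 16.9
100 line [[544.4, 372.5], [555.7, 360.4]] -46.9 len 16.6
54 [654.7 166.4]
60 [656.6 161. ]
80 [663.  142.7]
90 [666.3 133.3]
100 [669.6 123.9]
```

```bash

python3 -m crank '{"jaw":[0.5,0.5,0.5],"linear":[[0,0,0],[0,0,0],[0,0,0]],"twist":[[0,0,-0.15],[0,0,-0.15],[0,0,-0.146]]}' 20
python3 - <<'E'
from h import *
need([558.4,358.7,64],2.323)
E
```

```text
time: 4.08
tcp_pos: [531.5, 328.9, 231.2]
tool_rot: [-3.141, -0.0, 2.318]
wrist_force: [-0.5, -0.3, -0.6]
finger_gap: 0.501
gripper_force: 0.0
shift now [ 0.36  4.   16.71] | twist [-0.    -0.    -0.005] | shift after twist [ 0.34  4.   16.72]
```

```bash

python3 -m crank '{"jaw":[0.5,0.5,0.5,0.5,0.5,0.5],"linear":[[0.35,4,0],[0,0,5],[0,0,5],[0,0,4.5],[0,0,2.2],[0,0,0]],"twist":[[0,0,0],[0,0,-0.005],[0,0,0],[0,0,0],[0,0,0],[0,0,0]]}' 
python3 -m crank '{"jaw":[0,0,0,0],"linear":[[0,0,0],[0,0,0],[0,0,0],[0,0,0]],"twist":[[0,0,0],[0,0,0],[0,0,0],[0,0,0]]}' 
python3 -m crank '{"jaw":[0,0,0,0,0,0,0,0],"linear":[[0,0,0],[0,0,0],[0,0,0],[0,0,0],[0,0,0],[0,0,0],[0,0,0],[0,0,0]],"twist":[[0,0,-0.12],[0,0,-0.12],[0,0,-0.12],[0,0,-0.12],[0,0,-0.12],[0,0,-0.12],[0,0,-0.12],[0,0,-0.12]]}'
python3 - <<'E'
from h import *
print(telemetry.read_state()["ft_torque"]);st()
E
```

```text
time: 4.82
tcp_pos: [558.1, 358.5, 63.4]
tool_rot: [-3.14, -0.001, 2.321]
wrist_force: [0.8, 0.3, 0.1]
finger_gap: 0.499
gripper_force: 0.0
time: 5.32
tcp_pos: [557.9, 358.0, 66.2]
tool_rot: [-3.14, 0.001, 2.321]
wrist_force: [-11.3, -9.5, 14.1]
finger_gap: 0.16
gripper_force: 20.5
time: 6.32
tcp_pos: [558.0, 358.1, 66.3]
tool_rot: [-3.14, -0.0, -2.998]
wrist_force: [-10.9, -8.6, 13.2]
finger_gap: 0.161
gripper_force: 36.5
[-1.73670416  2.59364254 -0.96420345]
{'time': 6.325, 'tcp_pos': [558.007, 358.126, 66.279], 'tool_rot': [-3.14, -0.0, -2.998], 'wrist_force': [-10.938, -8.626, 13.237], 'finger_gap': 0.161, 'gripper_force': 36.511, 'joint_pos': [-0.09, 0.73, -0.827, 1.717, 0.632, 0.984, 0.557]}
```

```bash

python3 -m crank '{"jaw":[0.16,0.4,0.5,0.5,0.5,0,0,0],"linear":[[0,0,-0.3],[0,0,0],[0,0,0],[0,0,-4],[0,0,-5],[0,-2,-2],[0,-2,0],[0,0,0]],"twist":[[0,0,0.03],[0,0,0],[0,0,0],[0,0,0],[0,0,0],[0,0,0],[0,0,0],[0,0,0]]}' 
python3 - <<'E'
from h import *
st();m,f=wf("w2")
for t in tiles(f,m,53,400): print(t)
cv2.imwrite("pics/w2c.png",f[:,:,::-1])
E
```

```text
time: 7.32
tcp_pos: [563.8, 316.7, 176.8]
tool_rot: [-3.14, 0.0, -3.034]
wrist_force: [0.2, -1.1, -0.3]
finger_gap: -0.001
gripper_force: 0.0
{'time': 7.325, 'tcp_pos': [563.757, 316.698, 176.817], 'tool_rot': [-3.14, 0.0, -3.034], 'wrist_force': [0.157, -1.085, -0.305], 'finger_gap': -0.001, 'gripper_force': 0.0, 'joint_pos': [0.032, 0.587, -0.904, 1.682, 0.505, 1.124, 0.662]}
(747.9, 112.8, -54.0, 75.6, 17.9, [75.0, 405.0])
(650.5, 182.0, 12.8, 91.5, 52.1, [144.0, 311.0])
(623.7, 275.1, 19.2, 87.4, 51.6, [253.0, 289.0])
(612.4, 92.8, -7.5, 91.4, 45.4, [27.0, 263.0])
(558.9, 358.7, 10.5, 68.4, 67.0, [369.0, 230.0])
(473.2, 477.9, 67.1, 61.3, 51.7, [551.0, 133.0])
```

View pics/w2.png

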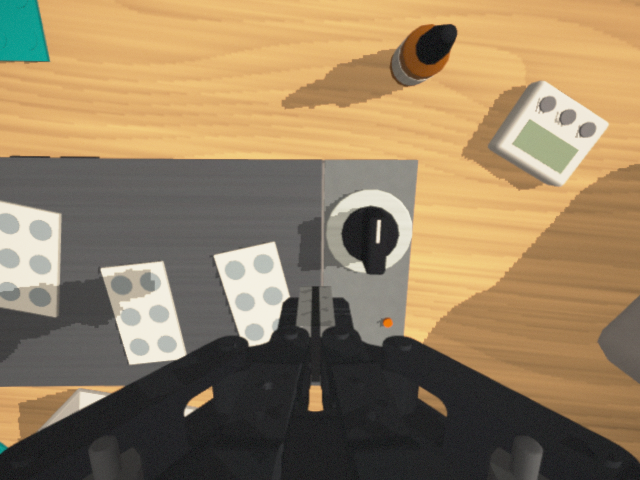

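```bash

python3 - <<'E'
from h import *
m=vision.camera_model("wrist")
print(plane(m,[(120,159),(250,160),(320,160),(416,160)],50).round(1).tolist())
need([691,284,60],-3.037)
E
```

```text
[[523.5, 166.7, 50.0], [513.4, 263.0, 50.0], [507.6, 315.2, 50.0], [499.9, 386.8, 50.0]]
shift now [-12.34  -4.75  11.67] | twist [-0.001 -0.     0.004] | shift after twist [-12.35  -4.7   11.67]
```

```bash

python3 -m crank '{"jaw":[0.6,0.6,0.6,0.6,0.6,0.6],"linear":[[-4.12,-1.57,0],[-4.12,-1.57,0],[-4.1,-1.57,0],[0,0,5.5],[0,0,6],[0,0,0]],"twist":[[0,0,0.003],[0,0,0],[0,0,0],[0,0,0],[0,0,0],[0,0,0]]}'
for i in 1; do
python3 -m crank '{"jaw":[0.6,0.6,0.6],"linear":[[0,0,0.9],[0,0,0],[0,0,0]],"twist":[[0,0,0],[0,0,0],[0,0,0]]}'
python3 -m crank '{"jaw":[0.6,0.6,0.6],"linear":[[0,0,0.3],[0,0,0],[0,0,0]],"twist":[[0,0,0],[0,0,0],[0,0,0]]}'
python3 -m crank '{"jaw":[0.6,0.6,0.6],"linear":[[0,0,0.3],[0,0,0],[0,0,0]],"twist":[[0,0,0],[0,0,0],[0,0,0]]}'
done | grep -E "tcp_pos|force"
```

```text
time: 8.12
tcp_pos: [687.8, 284.7, 57.0]
tool_rot: [-3.14, -0.008, -3.033]
wrist_force: [-0.1, -1.0, 1.4]
finger_gap: 0.598
gripper_force: 0.0
tcp_pos: [691.5, 285.9, 55.2]
wrist_force: [0.5, -0.2, -0.0]
gripper_force: 0.0
tcp_pos: [690.8, 285.5, 50.5]
wrist_force: [-0.6, -0.6, 0.5]
gripper_force: 0.0
tcp_pos: [690.7, 285.5, 47.3]
wrist_force: [-0.1, 0.3, -0.8]
gripper_force: 0.0
```

```bash

(python3 -m crank '{"jaw":[0.6,0.6],"linear":[[0,0,0.2],[0,0,0]],"twist":[[0,0,0],[0,0,0]]}'
python3 -m crank '{"jaw":[0.6,0.6],"linear":[[0,0,0.2],[0,0,0]],"twist":[[0,0,0],[0,0,0]]}'
python3 -m crank '{"jaw":[0.6,0.6],"linear":[[0,0,0.2],[0,0,0]],"twist":[[0,0,0],[0,0,0]]}') | grep -E "tcp_pos|wrist_force"
```

```text
tcp_pos: [690.8, 285.6, 46.9]
wrist_force: [-6.7, -4.5, 17.8]
tcp_pos: [690.9, 285.7, 46.7]
wrist_force: [-15.7, -11.1, 40.2]
tcp_pos: [690.9, 285.8, 46.6]
wrist_force: [-24.1, -16.2, 61.2]
```

```bash

python3 -m crank '{"jaw":[0.6,0,0,0,0],"linear":[[0,0,-2],[0,0,0],[0,0,0],[0,0,0],[0,0,0]],"twist":[[0,0,0],[0,0,0],[0,0,0],[0,0,0],[0,0,0]]}' | grep -E "tcp_pos|gap"
python3 - <<'E'
from h import *
need([691,284,51.5],-3.035)
E
```

```text
tcp_pos: [690.5, 285.4, 60.7]
finger_gap: 0.002
shift now [-0.04 -0.15  0.92] | twist [-0.    -0.001  0.001] | shift after twist [-0.03 -0.15  0.92]
```

```bash

(python3 -m crank '{"jaw":[0,0,0,0],"linear":[[0,-0.15,0.6],[0,0,0.34],[0,0,0],[1.2,0,0]],"twist":[[0,0,0],[0,0,0],[0,0,0],[0,0,0]]}'
python3 -m crank '{"jaw":[0,0,0,0,0,0,0,0],"linear":[[1.6,0,0],[1.6,0,0],[1.6,0,0],[1.6,0,0],[1.6,0,0],[1.2,0,0],[0.6,0,0],[0.3,0,0]],"twist":[[0,0,0],[0,0,0],[0,0,0],[0,0,0],[0,0,0],[0,0,0],[0,0,0],[0,0,0]]}' )| grep -E "time|tcp_pos|wrist_force"
python3 -m crank '{"jaw":[0,0,0,0,0],"linear":[[-0.3,0,0],[-1,0,-3],[0,0,-5],[0,0,-5],[0,0,0]],"twist":[[0,0,0],[0,0,0],[0,0,0],[0,0,0],[0,0,0]]}' | grep -E "time|tcp_pos"
python3 - <<'E'
from h import *
m,f=wf("w3")
for t in tiles(f,m,53,400): print(t)
E
```

```text
time: 11.12
tcp_pos: [679.0, 282.8, 51.8]
wrist_force: [0.6, 0.8, 0.1]
time: 12.12
tcp_pos: [578.5, 271.9, 52.1]
wrist_force: [0.7, -0.2, -0.1]
time: 12.75
tcp_pos: [593.4, 274.6, 185.9]
(753.9, 107.4, -55.1, 78.8, 21.8, [121.0, 380.0])
(650.6, 181.9, 12.8, 91.2, 51.4, [198.0, 279.0])
(579.7, 346.6, 52.8, 54.2, 17.8, [405.0, 221.0])
(612.4, 89.1, -6.7, 91.4, 51.9, [82.0, 224.0])
(548.1, 363.5, 66.8, 68.0, 45.1, [435.0, 182.0])
(524.9, 277.2, 3.4, 90.6, 50.8, [328.0, 138.0])
(476.3, 474.3, 67.4, 61.0, 51.2, [603.0, 100.0])
```

View pics/w3.png

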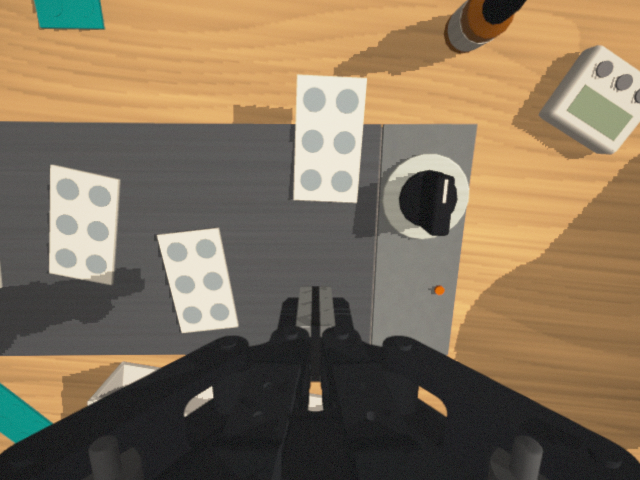

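```bash
python3 - <<'E'
from h import *
need([494,275.4,42],-3.082)
E
```

```text
shift now [ 9.82  1.21 14.13] | twist [0.001 0.003 0.047] | shift after twist [ 9.83  0.76 14.15]
```

```bash

(python3 -m crank '{"jaw":[0.9,0.9,0.9,0.9,0.9,0.9,0.9],"linear":[[5,0.6,0],[4.82,0.61,0],[0,0,5],[0,0,5],[0,0,3],[0,0,1.15],[0,0,0]],"twist":[[0,0,0.047],[0,0,0],[0,0,0],[0,0,0],[0,0,0],[0,0,0],[0,0,0]]}'
python3 -m crank '{"jaw":[0.5,0.5,0.5,0.5],"linear":[[0,0,0],[0,0,0],[0,0,0],[0,0,0]],"twist":[[0,0,0],[0,0,0],[0,0,0],[0,0,0]]}' 30
python3 -m crank '{"jaw":[0.5,0.5,0.5,0.5],"linear":[[0,0,-0.5],[0,0,-2],[0,0,-5],[0,0,0]],"twist":[[0,0,0],[0,0,0],[0,0,0],[0,0,0]]}' )
python3 - <<'E'
from h import *
m,f=wf("w4")
for t in tiles(f,m,128,400): print(t)
E
```

```text
time: 13.68
tcp_pos: [492.3, 277.2, 40.0]
tool_rot: [-3.142, -0.001, -3.081]
wrist_force: [-0.5, 0.0, -0.5]
finger_gap: 0.896
gripper_force: 0.0
time: 14.18
tcp_pos: [493.3, 277.5, 41.4]
tool_rot: [3.141, 0.002, -3.082]
wrist_force: [-0.1, -0.9, 7.1]
finger_gap: 0.571
gripper_force: 30.1
time: 14.68
tcp_pos: [494.2, 278.5, 120.0]
tool_rot: [3.139, 0.005, -3.081]
wrist_force: [0.4, -0.7, -0.8]
finger_gap: 0.569
gripper_force: 31.2
(570.4, 212.7, -33.8, 44.4, 15.5, [168.0, 446.0])
(543.2, 155.6, -9.9, 56.4, 32.2, [29.0, 381.0])
(497.2, 335.4, 53.5, 32.2, 14.4, [446.0, 322.0])
(513.0, 279.4, 2.6, 64.2, 52.8, [315.0, 344.0])
(477.8, 247.4, -84.0, 87.7, 5.4, [246.0, 271.0])
(449.1, 398.0, 67.3, 37.8, 32.3, [614.0, 225.0])
(378.5, 341.6, -87.1, 31.6, 4.5, [525.0, 4.0])
(384.8, 297.4, -86.5, 54.6, 12.8, [387.0, 16.0])
```

View pics/w4.png

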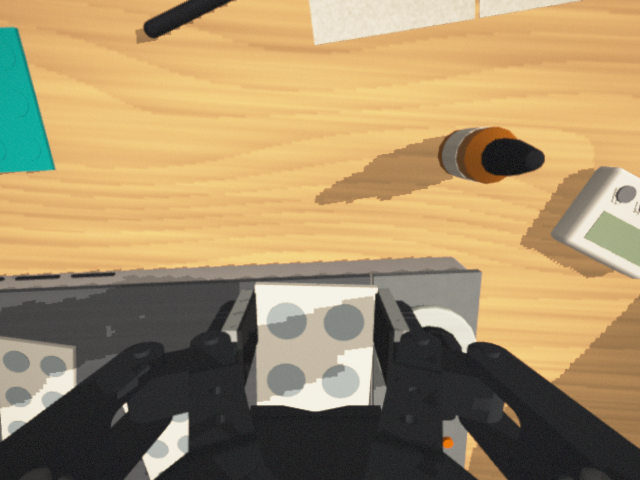

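```bash

python3 - <<'E'
from h import *
m=vision.camera_model("wrist");s=telemetry.read_state();R=Ro.from_euler("xyz",s["tool_rot"])
q=plane(m,[(256,284),(316,285.5),(376,288)],s["tcp_pos"][2]+11.6);print(R.inv().apply(q-s["tcp_pos"]).round(1).tolist())
E
(python3 -m crank '{"jaw":[0.5,0.5,0.5,0.5,0.5,0.5],"linear":[[-0.19,-4,-1],[-0.19,-5.6,-1],[-0.19,-5.8,-1],[-0.19,-5.8,-1],[-0.19,-5.8,-1],[-0.19,-5.8,-1]],"twist":[[0,0,0],[0,0,0],[0,0,0],[0,0,0],[0,0,0],[0,0,0]]}'
python3 -m crank '{"jaw":[0.5,0.5,0.5,0.5,0.5,0.5,0.5,0.5],"linear":[[-0.19,-5.8,-1],[-0.19,-5.8,0],[-0.19,-5.8,0],[-0.19,-5.8,0],[-0.19,-5.8,0],[-0.19,-5,0],[0,-0.9,0],[0,0,0]],"twist":[[0,0,0],[0,0,0],[0,0,0.05],[0,0,0.08],[0,0,0.08],[0,0,0.08],[0,0,0.08],[0,0,0]]}') | grep -E "time|tcp_pos|rot|gap"
python3 - <<'E'
from h import *
m,f=wf("w5");st()
E
```

```text
[[14.1, -24.1, -11.7], [13.4, 0.2, -11.6], [12.3, 24.6, -11.6]]
time: 15.48
tcp_pos: [523.3, -51.6, 175.9]
tool_rot: [-3.142, -0.0, -3.081]
finger_gap: 0.574
time: 16.48
tcp_pos: [531.9, -397.9, 185.1]
tool_rot: [3.141, -0.001, 2.831]
finger_gap: 0.57
{'time': 16.525, 'tcp_pos': [532.451, -396.763, 185.265], 'tool_rot': [3.141, -0.001, 2.834], 'wrist_force': [0.032, 0.13, -0.577], 'finger_gap': 0.57, 'gripper_force': 31.23, 'joint_pos': [1.071, 0.551, -0.74, 1.638, 0.405, 1.112, 1.485]}
```

View pics/w5.png

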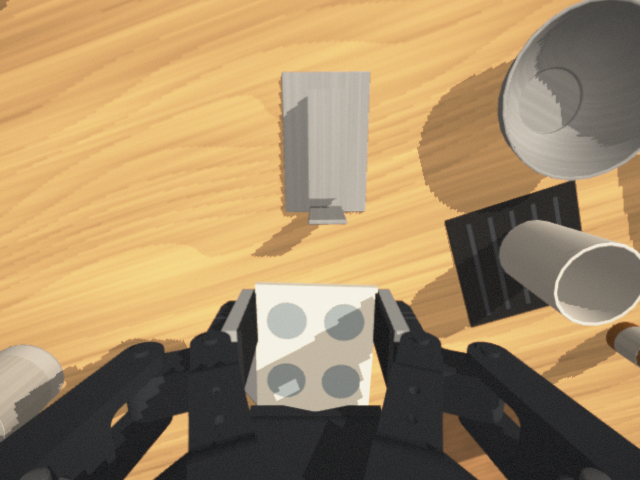

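```bash

python3 - <<'E'
from h import *
m=vision.camera_model("wrist")
f=cv2.imread("pics/w5.png");g=f[55:235,265:385]
cv2.imwrite("pics/w5c.png",cv2.resize(g,None,fx=3.3,fy=3.3,interpolation=cv2.INTER_CUBIC))
q=plane(m,[(282,72),(370,72),(366,211),(287,213)],4);print(q.round(1).tolist(),q.mean(0).round(1))
d=lambda a,b:(np.linalg.norm(q[a]-q[b]).round(1),np.degrees(np.arctan2(*(q[b]-q[a])[[1,0]])).round(1))
print(d(0,1),d(1,2),d(2,3),d(0,3))
q=plane(m,[(309,223),(347,223)],64);print(q.round(1).tolist(),q.mean(0).round(1))
E
```

```text
[[405.3, -385.3, 4.0], [427.8, -314.7, 4.0], [541.5, -349.0, 4.0], [520.8, -420.5, 4.0]] [ 473.9 -367.4    4. ]
(np.float64(74.1), np.float64(72.4)) (np.float64(118.8), np.float64(-16.8)) (np.float64(74.4), np.float64(-106.2)) (np.float64(120.7), np.float64(-17.0))
[[523.2, -398.5, 64.0], [532.1, -370.4, 64.0]] [ 527.7 -384.5   64. ]
```

View pics/w5c.png

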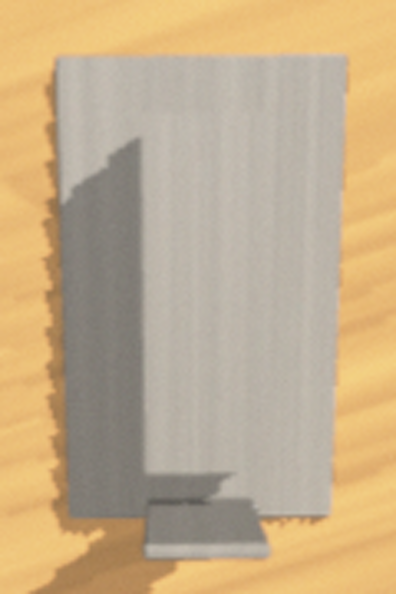

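```bash

python3 - <<'E'
from h import *
need([443.3,-358.5,21.4],2.847)
E
```

```text
shift now [ 9.65  0.94 16.39] | twist [ 0.001 -0.001 -0.013] | shift after twist [ 9.64  1.07 16.39]
```

```bash

(python3 -m crank '{"jaw":[0.5,0.5,0.5,0.5,0.5,0.5,0.5],"linear":[[4.8,0.5,0],[4.84,0.57,0],[0,0,5],[0,0,5],[0,0,4],[0,0,1],[0,0,0]],"twist":[[0,0,-0.013],[0,0,0],[0,0,0],[0,0,0],[0,0,0],[0,0,0],[0,0,0]]}'
python3 -m crank '{"jaw":[0.5,0.5,0.5],"linear":[[0,0,0],[0,0,0.8],[0,0,0]],"twist":[[0,0,0],[0,0,0],[0,0,0]]}'
python3 -m crank '{"jaw":[0.5,0.5],"linear":[[0,0,0.4],[0,0,0]],"twist":[[0,0,0],[0,0,0]]}')
python3 - <<'E'
from h import *
need([443.3,-358.5,21.4],2.847)
E
```

```text
time: 17.4
tcp_pos: [444.3, -357.7, 36.0]
tool_rot: [3.141, 0.0, 2.847]
wrist_force: [0.2, -0.4, 0.6]
finger_gap: 0.57
gripper_force: 31.2
time: 17.77
tcp_pos: [443.6, -358.5, 27.4]
tool_rot: [-3.141, -0.0, 2.845]
wrist_force: [-0.4, 0.3, -0.3]
finger_gap: 0.568
gripper_force: 31.2
time: 18.02
tcp_pos: [443.7, -358.3, 23.2]
tool_rot: [3.141, -0.0, 2.845]
wrist_force: [0.2, 0.0, -0.8]
finger_gap: 0.566
gripper_force: 31.2
shift now [ 0.03 -0.03  0.18] | twist [ 0.    -0.    -0.002] | shift after twist [ 0.03 -0.03  0.18]
```

```bash

(python3 -m crank '{"jaw":[0.5,0.5,0.5],"linear":[[0,0,0.15],[0,0,0.05],[0,0,0]],"twist":[[0,0,0],[0,0,0],[0,0,0]]}'
python3 -m crank '{"jaw":[0.6,0.65,0.7,0.75],"linear":[[0,0,0],[0,0,0],[0,0,0],[0,0,0]],"twist":[[0,0,0],[0,0,0],[0,0,0],[0,0,0]]}'
python3 -m crank '{"jaw":[0.8,0.8,0.8,0.8,0.8,0.8],"linear":[[0,0,-2],[0,0,-5],[0,0,-5],[-5,0,-3],[-4,0,0],[0,0,0]],"twist":[[0,0,0],[0,0,0],[0,0,0],[0,0,0],[0,0,0],[0,0,0]]}')
python3 - <<'E'
from h import *
m,f=wf("w6")
for t in tiles(f,m,33,400): print(t)
E
```

```text
time: 18.4
tcp_pos: [443.9, -358.4, 22.0]
tool_rot: [-3.141, 0.0, 2.845]
wrist_force: [-2.9, 3.3, 13.6]
finger_gap: 0.572
gripper_force: 32.1
time: 18.9
tcp_pos: [443.8, -358.4, 21.4]
tool_rot: [3.141, -0.0, 2.845]
wrist_force: [-0.8, 0.3, -0.4]
finger_gap: 0.75
gripper_force: 0.0
time: 19.65
tcp_pos: [532.3, -384.4, 173.0]
tool_rot: [3.141, 0.002, 2.846]
wrist_force: [-0.6, -0.4, -0.4]
finger_gap: 0.803
gripper_force: 0.0
(601.6, -697.3, -30.3, 79.5, 32.6, [10.0, 383.0])
(642.9, -175.1, 7.8, 127.5, 81.6, [578.0, 280.0])
(471.6, -368.6, -17.6, 107.8, 67.6, [313.0, 139.0])
(498.1, -178.3, -1.6, 130.7, 103.7, [560.0, 96.0])
```

```bash

python3 - <<'E'
from h import *
m=vision.camera_model("wrist");f=cv2.imread("pics/w6.png")[:,:,::-1].copy()
for lo in(200,215,225): print(lo,[t for t in tiles(f,m,33,400,lo) if abs(t[0]-473)<30 and abs(t[1]+368)<40])
cv2.imwrite("pics/w6c.png",cv2.resize(f[50:250,230:430,::-1],None,fx=2.5,fy=2.5))
st()
E
```

```text
200 [(472.4, -368.1, -18.6, 91.2, 51.1, [313.0, 148.0])]
215 [(472.5, -367.8, -18.6, 90.5, 50.1, [313.0, 148.0])]
225 [(472.4, -367.9, -18.6, 90.1, 49.9, [313.0, 148.0])]
{'time': 19.7, 'tcp_pos': [530.723, -384.179, 172.406], 'tool_rot': [3.141, 0.001, 2.846], 'wrist_force': [-1.526, 0.462, 0.192], 'finger_gap': 0.796, 'gripper_force': 0.0, 'joint_pos': [1.069, 0.553, -0.75, 1.671, 0.416, 1.083, 1.47]}
```

View pics/w6c.png

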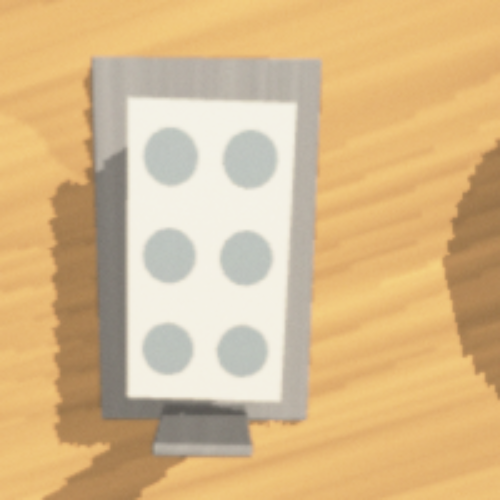

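```bash

(python3 -m crank '{"jaw":[0.5,0.2,0,0,0,0,0,0],"linear":[[-0.08,4.5,0],[-0.08,5.5,0],[-0.08,5.6,0],[-0.08,5.6,0],[-0.08,5.6,0],[-0.08,5.6,0],[-0.08,5.6,0],[-0.08,5.6,0]],"twist":[[0,0,0],[0,0,0],[0,0,0],[0,0,0],[0,0,0],[0,0,0],[0,0,0],[0,0,0]]}'
python3 -m crank '{"jaw":[0,0,0,0,0,0,0,0],"linear":[[-0.08,5.6,0],[-0.08,5.5,0],[-0.08,5.5,0],[0,0,5],[0,0,4],[0,0,0],[0,0,0],[0,0,0]],"twist":[[0,0,0],[0,0,0],[0,0,0],[0,0,-0.15],[0,0,-0.15],[0,0,-0.1],[0,0,0],[0,0,0]]}') | grep -E "time|tcp_pos|rot|gap"
python3 - <<'E'
from h import *
need([713.8,188.7,51.5],-3.035)
E
```

```text
time: 20.7
tcp_pos: [663.0, 31.4, 172.2]
tool_rot: [-3.141, 0.0, 2.844]
finger_gap: -0.002
time: 21.7
tcp_pos: [714.5, 188.1, 82.6]
tool_rot: [3.141, 0.001, -3.041]
finger_gap: -0.001
shift now [0.07 0.07 3.11] | twist [ 0.     0.001 -0.006] | shift after twist [0.07 0.07 3.11]
```

```bash

(python3 -m crank '{"jaw":[0,0,0,0,0],"linear":[[0.07,0.07,2],[0,0,1],[0,0,0.15],[0,0,0],[1,0,0]],"twist":[[0,0,-0.006],[0,0,0],[0,0,0],[0,0,0],[0,0,0]]}'
python3 -m crank '{"jaw":[0,0,0,0,0,0,0,0],"linear":[[1.6,0,0],[1.6,0,0],[1.6,0,0],[1.6,0,0],[1.6,0,0],[1.6,0,0],[1.2,0,0],[0.6,0,0]],"twist":[[0,0,0],[0,0,0],[0,0,0],[0,0,0],[0,0,0],[0,0,0],[0,0,0],[0,0,0]]}' 
python3 -m crank '{"jaw":[0,0,0,0,0,0,0],"linear":[[0.3,0,0],[0,0,0],[-0.3,0,0],[-1,0,-3],[0,0,-5],[0,0,-5],[0,0,0]],"twist":[[0,0,0],[0,0,0],[0,0,0],[0,0,0],[0,0,0],[0,0,0],[0,0,0]]}') | grep -E "time|tcp_pos"
python3 - <<'E'
from h import *
m,f=wf("w7")
for t in tiles(f,m,53,400): print(t)
E
```

```text
time: 22.32
tcp_pos: [704.6, 188.1, 50.2]
time: 23.32
tcp_pos: [590.3, 175.6, 50.1]
time: 24.2
tcp_pos: [601.3, 177.4, 183.1]
(626.5, -5.8, -2.8, 90.8, 52.0, [84.0, 232.0])
(612.3, 89.0, -6.6, 91.3, 51.1, [204.0, 228.0])
(536.9, 353.0, -70.9, 61.5, 22.7, [552.0, 174.0])
(532.1, 175.9, 3.7, 90.6, 50.8, [324.0, 136.0])
```

```bash
python3 - <<'E'
from h import *
need([502.2,174.0,41],-3.07)
E
```

```text
shift now [ 9.82  0.81 13.98] | twist [-0.     0.001  0.037] | shift after twist [ 9.83  0.44 14.  ]
```

```bash

(python3 -m crank '{"jaw":[0.9,0.9,0.9,0.9,0.9,0.9,0.9],"linear":[[5,0.44,0],[4.83,0.2,0],[0,0,5],[0,0,5],[0,0,3],[0,0,1],[0,0,0]],"twist":[[0,0,0.037],[0,0,0],[0,0,0],[0,0,0],[0,0,0],[0,0,0],[0,0,0]]}'
python3 -m crank '{"jaw":[0.7,0.65,0.55,0.5,0.5,0.5],"linear":[[0,0,0],[0,0,0],[0,0,0],[0,0,0],[0,0,0],[0,0,0]],"twist":[[0,0,0],[0,0,0],[0,0,0],[0,0,0],[0,0,0],[0,0,0]]}' 30
python3 -m crank '{"jaw":[0.5,0.5,0.5,0.5],"linear":[[0,0,-0.5],[0,0,-2],[0,0,-5],[0,0,0]],"twist":[[0,0,0],[0,0,0],[0,0,0],[0,0,0]]}' ) | grep -E "time|tcp_pos|gap|force"
python3 - <<'E'
from h import *
m,f=wf("w8");s=telemetry.read_state();R=Ro.from_euler("xyz",s["tool_rot"])
g=cv2.cvtColor(f,cv2.COLOR_RGB2GRAY).astype(float);hs=cv2.cvtColor(f,cv2.COLOR_RGB2HSV)
pts=[]
for c in range(270,366,6):
    col=g[255:310,c]; r=255+np.argmax(np.diff(col))+1; pts.append((c,r))
q=R.inv().apply(plane(m,pts,s["tcp_pos"][2]+12)-s["tcp_pos"])
print([p[1] for p in pts],"front",np.median(q[:,0]).round(1),"slope",np.polyfit(q[:,1],q[:,0],1).round(3))
E
```

```text
time: 25.12
tcp_pos: [501.2, 174.1, 39.5]
wrist_force: [1.0, -0.6, 0.7]
finger_gap: 0.903
gripper_force: 0.0
time: 25.88
tcp_pos: [502.3, 174.0, 40.5]
wrist_force: [-0.1, -0.8, 6.7]
finger_gap: 0.569
gripper_force: 30.4
time: 26.38
tcp_pos: [503.4, 175.1, 119.1]
wrist_force: [0.5, -0.0, 1.0]
finger_gap: 0.571
gripper_force: 31.3
[np.int64(282), np.int64(282), np.int64(282), np.int64(282), np.int64(282), np.int64(282), np.int64(282), np.int64(282), np.int64(282), np.int64(282), np.int64(282), np.int64(282), np.int64(282), np.int64(282), np.int64(280), np.int64(282)] front 13.6 slope [7.0000e-03 1.3701e+01]
```

```bash

(python3 -m crank '{"jaw":[0.5,0.5,0.5,0.5,0.5,0.5,0.5,0.5],"linear":[[0.98,-4.2,0],[0.98,-5.5,0],[0.98,-5.5,0],[0.98,-5.5,0],[0.98,-5.5,0],[0.98,-5.5,0],[0.98,-5.5,0],[0.98,-5.5,0]],"twist":[[0,0,0],[0,0,0],[0,0,0],[0,0,0],[0,0,0],[0,0,0],[0,0,0],[0,0,0]]}'
python3 -m crank '{"jaw":[0.5,0.5,0.5,0.5,0.5,0.5,0.5],"linear":[[0.98,-5.5,0],[0.98,-4.58,0],[0,0,2],[0,0,2],[0,0,2],[0,0,0],[0,0,0]],"twist":[[0,0,0],[0,0,0],[0,0,0.14],[0,0,0.14],[0,0,0.117],[0,0,0],[0,0,0]]}') | grep -E "time|tcp_pos|rot|gap"
python3 - <<'E'
from h import *
need([443.8,-358.4,34],2.816)
E
```

```text
time: 27.42
tcp_pos: [453.4, -259.3, 114.8]
tool_rot: [3.141, -0.001, -3.07]
finger_gap: 0.575
time: 28.3
tcp_pos: [442.3, -359.3, 55.5]
tool_rot: [3.141, 0.0, 2.82]
finger_gap: 0.569
shift now [-0.11  0.14  2.15] | twist [0.    0.    0.004] | shift after twist [-0.11  0.14  2.15]
```

```bash

(python3 -m crank '{"jaw":[0.5,0.5,0.5,0.5],"linear":[[-0.11,0.14,1.1],[0,0,1.0],[0,0,0],[0,0,0]],"twist":[[0,0,0.004],[0,0,0],[0,0,0],[0,0,0]]}'
python3 -m crank '{"jaw":[0.5,0.5,0.5],"linear":[[0,0,0.4],[0,0,0],[0,0,0]],"twist":[[0,0,0],[0,0,0],[0,0,0]]}'
python3 -m crank '{"jaw":[0.5,0.5,0.5],"linear":[[0,0,0.3],[0,0,0],[0,0,0]],"twist":[[0,0,0],[0,0,0],[0,0,0]]}') | grep -E "time|tcp_pos|rot|gap|wrist_f"
python3 - <<'E'
from h import *
need([443.8,-358.4,24],2.816)
E
```

```text
time: 28.8
tcp_pos: [443.6, -358.4, 33.9]
tool_rot: [3.141, -0.0, 2.813]
wrist_force: [0.2, -0.2, -0.3]
finger_gap: 0.568
time: 29.18
tcp_pos: [443.6, -358.5, 30.0]
tool_rot: [-3.142, -0.0, 2.813]
wrist_force: [0.0, -0.6, -0.1]
finger_gap: 0.569
time: 29.55
tcp_pos: [443.9, -358.7, 28.0]
tool_rot: [-3.141, 0.001, 2.813]
wrist_force: [-6.6, 2.5, 22.4]
finger_gap: 0.569
shift now [0.02 0.02 0.4 ] | twist [-0.001  0.001 -0.003] | shift after twist [0.02 0.02 0.4 ]
```

```bash

(python3 -m crank '{"jaw":[0.5,0.5,0.58,0.59,0.6,0.62,0.62,0.62],"linear":[[0,0,-0.15],[0,0,0],[0,0,0],[0,0,0],[0,0,0],[0,0,0],[0,0,0],[0,0,0]],"twist":[[0,0,0],[0,0,0],[0,0,0],[0,0,0],[0,0,0],[0,0,0],[0,0,0],[0,0,0]]}'
python3 -m crank '{"jaw":[0.68,0.7,0.7,0.7,0.7,0.7,0.7],"linear":[[0,0,0],[0,0,-2],[0,0,-5],[0,0,-5],[-5,0,-2.5],[-4,0,0],[0,0,0]],"twist":[[0,0,0],[0,0,0],[0,0,0],[0,0,0],[0,0,0],[0,0,0],[0,0,0]]}') | grep -E "time|tcp_pos|rot|gap|wrist_f"
python3 - <<'E'
from h import *
m,f=wf("w9")
for lo in(205,220): print(lo,[t for t in tiles(f,m,36,400,lo) if abs(t[0]-473)<60 and abs(t[1]+368)<60])
E
```

```text
time: 30.55
tcp_pos: [443.5, -358.5, 28.4]
tool_rot: [3.142, -0.0, 2.813]
wrist_force: [-0.2, -0.2, -0.3]
finger_gap: 0.621
time: 31.42
tcp_pos: [531.1, -387.4, 174.9]
tool_rot: [3.141, 0.002, 2.814]
wrist_force: [-0.4, -0.4, -0.6]
finger_gap: 0.7
205 [(472.5, -368.4, -18.7, 92.3, 51.6, [314.0, 146.0])]
220 [(472.6, -368.3, -19.0, 92.2, 51.3, [314.0, 147.0])]
```

```bash

(python3 -m crank '{"jaw":[0.5,0.2,0,0,0,0,0,0],"linear":[[0.18,4.2,0],[0.18,5.2,0],[0.18,5.2,0],[0.18,5.2,0],[0.18,5.2,0],[0.18,5.2,0],[0.18,5.2,0],[0.18,5.2,0]],"twist":[[0,0,0],[0,0,0],[0,0,0],[0,0,0],[0,0,0],[0,0,0],[0,0,0],[0,0,0]]}'
python3 -m crank '{"jaw":[0,0,0,0,0,0,0,0],"linear":[[0.18,5.2,0],[0.18,4.7,0],[0,0,0],[0,0,5],[0,0,4],[0,0,0],[0,0,0],[0,0,0]],"twist":[[0,0,0],[0,0,0],[0,0,-0.15],[0,0,-0.15],[0,0,-0.134],[0,0,0],[0,0,0],[0,0,0]]}') | grep -E "time|tcp_pos|rot|gap"
python3 - <<'E'
from h import *
need([677.2,96.9,51.6],-3.035)
E
```

```text
time: 32.48
tcp_pos: [645.6, 2.4, 174.3]
tool_rot: [-3.141, 0.0, 2.812]
finger_gap: 0.0
time: 33.48
tcp_pos: [675.6, 96.4, 85.8]
tool_rot: [-3.141, 0.003, -3.038]
finger_gap: 0.003
shift now [-0.15  0.04  3.42] | twist [-0.     0.003 -0.003] | shift after twist [-0.16  0.03  3.42]
```

```bash

(python3 -m crank '{"jaw":[0,0,0,0,0],"linear":[[-0.16,0.03,2],[0,0,1.2],[0,0,0.2],[0,0,0],[1,0,0]],"twist":[[0,0,-0.003],[0,0,0],[0,0,0],[0,0,0],[0,0,0]]}'
python3 -m crank '{"jaw":[0,0,0,0,0,0,0],"linear":[[1.6,0,0],[1.6,0,0],[1.6,0,0],[1.2,0,0],[0.8,0,0],[0.35,0,0],[0,0,0]],"twist":[[0,0,0],[0,0,0],[0,0,0],[0,0,0],[0,0,0],[0,0,0],[0,0,0]]}' 
python3 -m crank '{"jaw":[0,0,0,0,0],"linear":[[-0.3,0,0],[-1,0,-3],[0,0,-5],[0,0,-5],[0,0,0]],"twist":[[0,0,0],[0,0,0],[0,0,0],[0,0,0],[0,0,0]]}') | grep -E "time|tcp_pos"
python3 - <<'E'
from h import *
m,f=wf("w10")
for t in tiles(f,m,53,400): print(t)
s=telemetry.read_state();print(s["tcp_pos"])
E
```

```text
time: 34.1
tcp_pos: [668.0, 96.0, 50.1]
time: 34.98
tcp_pos: [596.3, 88.3, 50.1]
time: 35.6
tcp_pos: [609.8, 90.0, 182.7]
(722.9, -104.6, 36.9, 29.2, 27.2, [77.0, 331.0])
(645.5, 356.4, 5.8, 112.7, 51.9, [616.0, 307.0])
(568.5, 334.1, 20.9, 47.3, 9.5, [635.0, 209.0])
(626.8, -5.9, -2.8, 91.7, 51.5, [195.0, 234.0])
(615.8, -147.3, -8.2, 45.3, 15.4, [7.0, 203.0])
(543.5, 69.2, 8.8, 91.1, 51.2, [297.0, 137.0])
(513.1, -127.5, -9.0, 78.9, 23.8, [19.0, 62.0])
[608.86816757  89.377158   180.58567572]
```

```bash
python3 - <<'E'
from h import *
need([513.9,64.6,41],-2.986)
E
```

```text
shift now [ 9.74 -1.44 13.94] | twist [-0.     0.002 -0.048] | shift after twist [ 9.77 -0.98 13.96]
```

```bash

(python3 -m crank '{"jaw":[0.9,0.9,0.9,0.9,0.9,0.9,0.9],"linear":[[0,0,0],[5,-0.5,0],[4.77,-0.48,5],[0,0,5],[0,0,3],[0,0,0.95],[0,0,0]],"twist":[[0,0,-0.048],[0,0,0],[0,0,0],[0,0,0],[0,0,0],[0,0,0],[0,0,0]]}'
python3 -m crank '{"jaw":[0.7,0.65,0.55,0.5,0.5,0.5],"linear":[[0,0,0],[0,0,0],[0,0,0],[0,0,0],[0,0,0],[0,0,0]],"twist":[[0,0,0],[0,0,0],[0,0,0],[0,0,0],[0,0,0],[0,0,0]]}' 30
python3 -m crank '{"jaw":[0.5,0.5,0.5,0.5],"linear":[[0,0,-0.5],[0,0,-2],[0,0,-5],[0,0,0]],"twist":[[0,0,0],[0,0,0],[0,0,0],[0,0,0]]}' ) | grep -E "time|tcp_pos|gap|force|rot"
cat >> h.py <<'E'
def held():
    m,f=wf("held%d"%int(telemetry.read_state()["time"]));s=telemetry.read_state();R=Ro.from_euler("xyz",s["tool_rot"])
    g=cv2.GaussianBlur(cv2.cvtColor(f,cv2.COLOR_RGB2GRAY),(3,3),0).astype(float)
    pts=[(c,255+np.argmax(np.diff(g[255:310,c]))+1) for c in range(264,370,6)]
    q=R.inv().apply(plane(m,pts,s["tcp_pos"][2]+12)-s["tcp_pos"])
    print([int(p[1]) for p in pts],"front",np.median(q[:,0]).round(1),"slope",np.polyfit(q[:,1],q[:,0],1).round(3))
E
python3 -c "
from h import *
held()"
```

```text
time: 36.52
tcp_pos: [517.5, 65.9, 44.5]
tool_rot: [3.141, -0.001, -2.985]
wrist_force: [0.1, -0.1, 1.0]
finger_gap: 0.903
gripper_force: 0.0
time: 37.28
tcp_pos: [518.3, 65.5, 45.5]
tool_rot: [-3.141, 0.001, -2.986]
wrist_force: [-0.5, -1.4, 6.3]
finger_gap: 0.569
gripper_force: 30.0
time: 37.78
tcp_pos: [519.6, 66.3, 123.9]
tool_rot: [-3.141, 0.005, -2.985]
wrist_force: [0.3, 0.0, -1.1]
finger_gap: 0.569
gripper_force: 31.3
[259, 259, 259, 260, 260, 260, 267, 267, 261, 262, 262, 262, 262, 263, 263, 267, 267, 264] front 22.2 slope [-0.062 22.008]
```

```bash

(python3 -m crank '{"jaw":[0.5,0.5,0.5,0.5,0.5,0.5,0.5,0.5],"linear":[[1.76,-4.6,0],[1.76,-5.2,0],[1.76,-5.2,0],[1.76,-5.2,0],[1.76,-5.2,0],[1.76,-5.2,0],[1.76,-5.2,0],[1.76,-5.0,0]],"twist":[[0,0,0],[0,0,0],[0,0,0],[0,0,0],[0,0,0],[0,0,0],[0,0,0],[0,0,0]]}'
python3 -m crank '{"jaw":[0.5,0.5,0.5,0.5,0.5,0.5],"linear":[[0,0,0],[0,0,0],[0,0,0],[0,0,0],[0,0,0],[0,0,0]],"twist":[[0,0,0.14],[0,0,0.14],[0,0,0.14],[0,0,0.062],[0,0,0],[0,0,0]]}') | grep -E "time|tcp_pos|rot|gap"
python3 - <<'E'
from h import *
m,f=wf("w11");s=telemetry.read_state();R=Ro.from_euler("xyz",s["tool_rot"])
hs=cv2.cvtColor(f,cv2.COLOR_RGB2HSV)
k=((hs[...,2]>140)&(hs[...,1]<50)).astype(np.uint8)
for c in range(256,380,12):
    r=np.where(k[200:330,c])[0]; print(c,r[:1]+200, f[240:285:5,c].mean(1).astype(int).tolist())
q=lambda px:R.inv().apply(plane(m,px,s["tcp_pos"][2]+7.5)-s["tcp_pos"]).round(1).tolist()
print(q([(270,260),(360,260),(315,270),(315,280)]))
E
```

```text
time: 38.83
tcp_pos: [441.1, -361.0, 119.6]
tool_rot: [3.141, -0.001, -2.986]
finger_gap: 0.567
time: 39.58
tcp_pos: [442.0, -359.2, 119.7]
tool_rot: [3.141, -0.0, 2.817]
finger_gap: 0.572
256 [266] [165, 171, 116, 121, 120, 159, 227, 227, 227]
268 [200] [158, 145, 109, 108, 108, 164, 229, 230, 230]
280 [200] [228, 227, 226, 215, 215, 189, 230, 230, 230]
292 [200] [223, 172, 174, 177, 178, 201, 231, 230, 230]
304 [200] [210, 176, 175, 173, 177, 200, 229, 230, 230]
316 [200] [230, 230, 230, 229, 230, 199, 230, 230, 230]
328 [200] [224, 177, 174, 175, 176, 199, 230, 230, 230]
340 [200] [225, 176, 178, 177, 178, 201, 230, 229, 229]
352 [200] [229, 229, 230, 230, 229, 200, 230, 230, 229]
364 [266] [160, 168, 174, 173, 168, 179, 229, 230, 229]
376 [] [173, 165, 174, 161, 174, 164, 197, 184, 170]
[[23.0, -18.3, -7.5], [23.0, 18.6, -7.5], [18.6, 0.2, -7.5], [14.1, 0.2, -7.5]]
```

```bash

python3 - <<'E'
from h import *
need([450.2,-360.6,36],2.816)
E
```

```text
shift now [-0.82  0.13  8.37] | twist [ 0.    -0.     0.001] | shift after twist [-0.82  0.13  8.37]
```

```bash

(python3 -m crank '{"jaw":[0.5,0.5,0.5,0.5,0.5,0.5,0.5],"linear":[[-0.82,0.13,0],[0,0,4],[0,0,3],[0,0,1.3],[0,0,0],[0,0,0],[0,0,0]],"twist":[[0,0,0],[0,0,0],[0,0,0],[0,0,0],[0,0,0],[0,0,0],[0,0,0]]}'
python3 -m crank '{"jaw":[0.5,0.5,0.5],"linear":[[0,0,0.2],[0,0,0],[0,0,0]],"twist":[[0,0,0],[0,0,0],[0,0,0]]}') | grep -E "time|tcp_pos|rot|gap|wrist_f"
```

```text
time: 40.5
tcp_pos: [450.8, -361.2, 37.8]
tool_rot: [-3.141, 0.001, 2.816]
wrist_force: [-0.1, 0.6, -0.6]
finger_gap: 0.569
time: 40.88
tcp_pos: [450.4, -360.7, 34.9]
tool_rot: [3.142, 0.0, 2.816]
wrist_force: [-1.0, -0.7, -0.6]
finger_gap: 0.572
```

```bash

(python3 -m crank '{"jaw":[0.5,0.5,0.5],"linear":[[0,0,0.1],[0,0,0],[0,0,0]],"twist":[[0,0,0],[0,0,0],[0,0,0]]}'
python3 -m crank '{"jaw":[0.58,0.59,0.6,0.62,0.64,0.68,0.7,0.7],"linear":[[0,0,0],[0,0,0],[0,0,0],[0,0,0],[0,0,0],[0,0,0],[0,0,-1],[0,0,-3]],"twist":[[0,0,0],[0,0,0],[0,0,0],[0,0,0],[0,0,0],[0,0,0],[0,0,0],[0,0,0]]}'
python3 -m crank '{"jaw":[0.7,0.7,0.7,0.7,0.7],"linear":[[0,0,-5],[0,0,-5],[-5,0,-1],[-3.5,0,0],[0,0,0]],"twist":[[0,0,0],[0,0,0],[0,0,0],[0,0,0],[0,0,0]]}') | grep -E "time|tcp_pos|rot|gap|wrist_f"
python3 - <<'E'
from h import *
m,f=wf("w12")
for lo in(205,220): print(lo,[t for t in tiles(f,m,39,400,lo) if abs(t[0]-473)<60 and abs(t[1]+368)<60])
E
```

```text
time: 41.25
tcp_pos: [450.4, -360.7, 33.8]
tool_rot: [3.141, -0.0, 2.816]
wrist_force: [-0.3, 0.4, -0.1]
finger_gap: 0.568
time: 42.25
tcp_pos: [449.8, -360.2, 73.8]
tool_rot: [3.14, -0.002, 2.816]
wrist_force: [0.5, 0.5, 1.2]
finger_gap: 0.703
time: 42.88
tcp_pos: [532.9, -387.7, 184.3]
tool_rot: [3.14, 0.001, 2.817]
wrist_force: [-0.7, 0.6, -0.5]
finger_gap: 0.7
205 [(473.2, -368.3, -18.7, 93.3, 51.3, [314.0, 145.0])]
220 [(473.2, -368.2, -18.6, 91.8, 50.7, [314.0, 145.0])]
```

```bash

(python3 -m crank '{"jaw":[0.5,0.2,0,0,0,0,0,0],"linear":[[-0.32,4.6,0],[-0.32,5.4,0],[-0.32,5.4,0],[-0.32,5.4,0],[-0.32,5.4,0],[-0.32,5.4,0],[-0.32,5.4,0],[-0.32,4.9,0]],"twist":[[0,0,0],[0,0,0],[0,0,0],[0,0,0],[0,0,0],[0,0,0],[0,0,0],[0,0,0]]}'
python3 -m crank '{"jaw":[0,0,0,0,0,0,0],"linear":[[0,0,0],[0,0,5],[0,0,5],[0,0,0],[0,0,0],[0,0,0],[0,0,0]],"twist":[[0,0,-0.15],[0,0,-0.15],[0,0,-0.131],[0,0,0],[0,0,0],[0,0,0],[0,0,0]]}') | grep -E "time|tcp_pos|rot|gap"
python3 - <<'E'
from h import *
need([690.4,1.1,51.6],-3.035)
E
```

```text
time: 43.92
tcp_pos: [689.0, 2.3, 184.4]
tool_rot: [-3.141, 0.0, 2.816]
finger_gap: -0.006
time: 44.8
tcp_pos: [689.9, 0.8, 85.5]
tool_rot: [-3.141, 0.002, -3.037]
finger_gap: 0.002
shift now [-0.04  0.02  3.39] | twist [-0.001  0.002 -0.002] | shift after twist [-0.05  0.02  3.39]
```

```bash

(python3 -m crank '{"jaw":[0,0,0,0,0],"linear":[[-0.05,0.02,2],[0,0,1.2],[0,0,0.15],[0,0,0],[1,0,0]],"twist":[[0,0,-0.002],[0,0,0],[0,0,0],[0,0,0],[0,0,0]]}'
python3 -m crank '{"jaw":[0,0,0,0,0,0,0,0],"linear":[[1.6,0,0],[1.6,0,0],[1.6,0,0],[1.2,0,0],[0.8,0,0],[0.4,0,0],[0.2,0,0],[0,0,0]],"twist":[[0,0,0],[0,0,0],[0,0,0],[0,0,0],[0,0,0],[0,0,0],[0,0,0],[0,0,0]]}' 
python3 -m crank '{"jaw":[0,0,0,0,0],"linear":[[-0.3,0,0],[-1,0,-3],[0,0,-5],[0,0,-5],[0,0,0]],"twist":[[0,0,0],[0,0,0],[0,0,0],[0,0,0],[0,0,0]]}') | grep -E "time|tcp_pos"
python3 - <<'E'
from h import *
m,f=wf("w13")
T=[t for t in tiles(f,m,53,400) if abs(t[3]-91)<4 and abs(t[4]-51)<4];print(T)
x,y,a=T[0][:3];u=np.array([np.cos(np.radians(a)),np.sin(np.radians(a))]);p=np.array([x,y])-26*u
print(p, "xw",(x-623.9)*.9943+(y-168.9)*.1063)
need([p[0],p[1],45],np.radians(a)+np.pi)
E
```

```text
time: 45.42
tcp_pos: [680.6, 0.4, 50.2]
time: 46.42
tcp_pos: [605.9, -8.0, 50.2]
time: 47.05
tcp_pos: [620.8, -6.0, 183.8]
[(552.4, -22.9, 8.2, 91.3, 51.5, [303.0, 135.0])]
[526.665818   -26.60835228] xw -91.48079
shift now [ 9.5  -0.99 13.64] | twist [-0.001  0.002 -0.036] | shift after twist [ 9.5  -0.65 13.66]
```

```bash

(python3 -m crank '{"jaw":[0.9,0.9,0.9,0.9,0.9,0.9,0.9,0.9],"linear":[[0,0,0],[4.75,-0.33,0],[4.75,-0.32,0],[0,0,5],[0,0,5],[0,0,3],[0,0,0.65],[0,0,0]],"twist":[[0,0,-0.036],[0,0,0],[0,0,0],[0,0,0],[0,0,0],[0,0,0],[0,0,0],[0,0,0]]}'
python3 -m crank '{"jaw":[0.7,0.65,0.55,0.5,0.5,0.5],"linear":[[0,0,0],[0,0,0],[0,0,0],[0,0,0],[0,0,0],[0,0,0]],"twist":[[0,0,0],[0,0,0],[0,0,0],[0,0,0],[0,0,0],[0,0,0]]}' 30
python3 -m crank '{"jaw":[0.5,0.5,0.5,0.5],"linear":[[0,0,-0.5],[0,0,-2],[0,0,-5],[0,0,0]],"twist":[[0,0,0],[0,0,0],[0,0,0],[0,0,0]]}' ) | grep -E "time|tcp_pos|gap|force|rot"
```

```text
time: 48.1
tcp_pos: [525.9, -26.1, 43.8]
tool_rot: [3.141, -0.001, -2.997]
wrist_force: [0.6, -0.0, 0.7]
finger_gap: 0.899
gripper_force: 0.0
time: 48.85
tcp_pos: [526.4, -26.7, 44.4]
tool_rot: [-3.141, 0.001, -2.999]
wrist_force: [-1.6, -1.4, 7.1]
finger_gap: 0.568
gripper_force: 30.1
time: 49.35
tcp_pos: [527.9, -26.2, 123.0]
tool_rot: [-3.14, 0.005, -2.998]
wrist_force: [-1.0, -0.2, -1.3]
finger_gap: 0.569
gripper_force: 31.3
```

```bash

(python3 -m crank '{"jaw":[0.5,0.5,0.5,0.5,0.5,0.5,0.5],"linear":[[1.78,-4.2,0],[1.79,-4.6,0],[1.79,-4.65,0],[1.79,-4.65,0],[1.79,-4.65,0],[1.79,-4.65,0],[1.79,-4.6,0]],"twist":[[0,0,0],[0,0,0],[0,0,0],[0,0,0],[0,0,0],[0,0,0],[0,0,0]]}'
python3 -m crank '{"jaw":[0.5,0.5,0.5,0.5,0.5,0.5],"linear":[[0,0,0],[0,0,0],[0,0,0],[0,0,0],[0,0,0],[0,0,0]],"twist":[[0,0,0.14],[0,0,0.14],[0,0,0.14],[0,0,0.049],[0,0,0],[0,0,0]]}') | grep -E "time|tcp_pos|rot|gap"
python3 - <<'E'
from h import *
m,f=wf("w14");s=telemetry.read_state();R=Ro.from_euler("xyz",s["tool_rot"])
for c in range(262,376,12): print(c, f[250:290:3,c].mean(1).astype(int).tolist())
q=lambda px:R.inv().apply(plane(m,px,s["tcp_pos"][2]+8.6)-s["tcp_pos"])[:,0].round(1).tolist()
print(q([(315,r) for r in range(255,290,5)]))
need([450.2,-360.6,36],2.816)
E
```

```text
time: 50.22
tcp_pos: [447.0, -362.7, 119.3]
tool_rot: [-3.142, 0.0, -2.999]
finger_gap: 0.567
time: 50.98
tcp_pos: [447.8, -361.0, 119.0]
tool_rot: [3.141, 0.0, 2.817]
finger_gap: 0.569
262 [122, 121, 119, 115, 113, 112, 172, 228, 230, 230, 231, 229, 230, 230]
274 [114, 114, 113, 114, 115, 112, 167, 228, 230, 231, 230, 230, 231, 229]
286 [222, 230, 231, 231, 230, 231, 197, 227, 231, 230, 231, 230, 228, 175]
298 [176, 176, 176, 196, 231, 230, 197, 228, 230, 230, 230, 231, 231, 229]
310 [177, 207, 230, 231, 229, 231, 193, 228, 229, 231, 230, 230, 230, 229]
322 [222, 229, 230, 230, 230, 231, 191, 229, 230, 231, 231, 231, 231, 231]
334 [175, 176, 177, 182, 230, 231, 190, 231, 231, 231, 230, 230, 231, 193]
346 [178, 206, 229, 231, 230, 231, 194, 231, 230, 230, 229, 230, 229, 176]
358 [162, 159, 160, 160, 162, 160, 177, 229, 231, 231, 230, 230, 231, 230]
370 [164, 174, 171, 166, 161, 165, 178, 229, 230, 230, 229, 230, 231, 230]
[25.4, 23.3, 21.1, 18.9, 16.7, 14.5, 12.3]
shift now [-0.22  0.12  8.29] | twist [ 0.    -0.     0.001] | shift after twist [-0.22  0.13  8.29]
```

```bash

(python3 -m crank '{"jaw":[0.5,0.5,0.5,0.5,0.5,0.5,0.5],"linear":[[-0.08,0.12,0],[0,0,4],[0,0,3],[0,0,1.0],[0,0,0.15],[0,0,0],[0,0,0]],"twist":[[0,0,0],[0,0,0],[0,0,0],[0,0,0],[0,0,0],[0,0,0],[0,0,0]]}'
python3 - <<'E'
from h import *
need([449,-360.2,37],2.816);st()
E
) 
```

```text
time: 51.9
tcp_pos: [449.3, -360.6, 38.2]
tool_rot: [-3.141, 0.001, 2.816]
wrist_force: [-0.5, -0.3, -0.8]
finger_gap: 0.57
gripper_force: 31.3
shift now [0.04 0.03 0.12] | twist [-0.001  0.001 -0.   ] | shift after twist [0.04 0.03 0.12]
{'time': 51.9, 'tcp_pos': [449.307, -360.603, 38.246], 'tool_rot': [-3.141, 0.001, 2.816], 'wrist_force': [-0.531, -0.292, -0.823], 'finger_gap': 0.57, 'gripper_force': 31.336, 'joint_pos': [1.142, 0.625, -0.748, 1.939, 0.585, 0.805, 1.312]}
```

```bash

(python3 -m crank '{"jaw":[0.5,0.5,0.58,0.59,0.6,0.62,0.64,0.68],"linear":[[0,0,0.12],[0,0,0],[0,0,0],[0,0,0],[0,0,0],[0,0,0],[0,0,0],[0,0,0]],"twist":[[0,0,0],[0,0,0],[0,0,0],[0,0,0],[0,0,0],[0,0,0],[0,0,0],[0,0,0]]}'
python3 -m crank '{"jaw":[0.75,0.75,0.75,0.75,0.75],"linear":[[0,0,-1],[0,0,-2],[-2.5,0,0],[0,0,0],[0,0,0]],"twist":[[0,0,0],[0,0,0],[0,0,0],[0,0,-0.031],[0,0,0]]}' )| grep -E "time|tcp_pos|rot|gap|wrist_f"
python3 - <<'E'
from h import *
need([473.2,-367.9,26.5],2.847)
E
```

```text
time: 52.9
tcp_pos: [448.9, -360.2, 36.1]
tool_rot: [3.142, -0.0, 2.816]
wrist_force: [-0.0, 0.0, -0.9]
finger_gap: 0.68
time: 53.52
tcp_pos: [472.3, -368.1, 66.7]
tool_rot: [-3.142, 0.0, 2.847]
wrist_force: [-0.4, 0.9, -0.6]
finger_gap: 0.754
shift now [-0.08  0.05  4.02] | twist [-0.  0.  0.] | shift after twist [-0.08  0.05  4.02]
```

```bash

(python3 -m crank '{"jaw":[0.75,0.75,0.75,0.75,0.66,0.62,0.6,0.58],"linear":[[-0.08,0.05,2],[0,0,1.5],[0,0,0.5],[0,0,0],[0,0,0],[0,0,0],[0,0,0],[0,0,0]],"twist":[[0,0,0],[0,0,0],[0,0,0],[0,0,0],[0,0,0],[0,0,0],[0,0,0],[0,0,0]]}' 20
python3 -m crank '{"jaw":[0.57,0.55,0.55,0.6,0.62,0.65,0.7,0.75],"linear":[[0,0,0],[0,0,0],[0,0,0],[0,0,0],[0,0,0],[0,0,0],[0,0,0],[0,0,-1]],"twist":[[0,0,0],[0,0,0],[0,0,0],[0,0,0],[0,0,0],[0,0,0],[0,0,0],[0,0,0]]}' 
python3 -m crank '{"jaw":[0.75,0.75,0.75,0.75,0.75,0.75],"linear":[[0,0,-4],[0,0,-5],[0,0,-5],[-5,0,0],[-1,0,0],[0,0,0]],"twist":[[0,0,0],[0,0,0],[0,0,0],[0,0,0],[0,0,0],[0,0,0]]}' )| grep -E "time|tcp_pos|rot|gap|wrist_f"
python3 - <<'E'
from h import *
m,f=wf("w15")
for lo in(205,220): print(lo,[t for t in tiles(f,m,42,400,lo) if abs(t[0]-473)<60 and abs(t[1]+368)<60])
for n in("scene","side"):
    mm=vision.camera_model(n);g=vision.grab_frame(n);cv2.imwrite(f"pics/{n}1.png",g[:,:,::-1])
    print(n,[t for t in tiles(g,mm,42,50,190) if abs(t[0]-473)<60 and abs(t[1]+368)<60])
    print([t for t in tiles(g,mm,88,150) if -350<t[1]<-80])
    k=(cv2.cvtColor(g,cv2.COLOR_RGB2HSV)[...,2]<45).astype(np.uint8)
st()
E
```

```text
time: 54.52
tcp_pos: [473.7, -368.3, 26.6]
tool_rot: [-3.141, 0.001, 2.846]
wrist_force: [-0.4, -0.6, 6.0]
finger_gap: 0.584
time: 55.52
tcp_pos: [473.2, -367.6, 35.9]
tool_rot: [3.141, -0.001, 2.847]
wrist_force: [0.6, 0.8, -0.2]
finger_gap: 0.752
time: 56.28
tcp_pos: [531.1, -384.8, 176.0]
tool_rot: [3.141, -0.0, 2.848]
wrist_force: [0.1, -0.4, -0.5]
finger_gap: 0.748
205 [(473.3, -367.8, -17.8, 92.6, 50.8, [314.0, 149.0])]
220 [(473.1, -367.7, -17.8, 91.8, 50.4, [314.0, 149.0])]
scene [(472.1, -365.4, -18.7, 88.3, 54.2, [145.0, 243.0])]
[(640.9, -192.9, 47.4, 109.3, 64.2, [214.0, 289.0]), (538.9, -197.8, 29.6, 105.5, 46.8, [216.0, 246.0]), (514.3, -346.0, -24.5, 88.8, 61.3, [146.0, 243.0])]
side []
[(0.2, -310.1, 32.4, 175.4, 59.0, [595.0, 262.0]), (477.7, -141.7, -61.0, 89.7, 45.0, [380.0, 220.0]), (444.8, -293.3, -18.5, 96.2, 58.3, [422.0, 198.0]), (594.7, -163.5, -55.1, 177.2, 61.1, [342.0, 201.0])]
{'time': 56.425, 'tcp_pos': [529.937, -385.154, 175.88], 'tool_rot': [3.142, -0.001, 2.847], 'wrist_force': [0.136, -0.351, 0.142], 'finger_gap': 0.75, 'gripper_force': 0.0, 'joint_pos': [1.123, 0.577, -0.834, 1.664, 0.467, 1.113, 1.434]}
```

```bash
python3 - <<'E'
import cv2
f=cv2.imread("pics/scene1.png");cv2.imwrite("pics/s1c.png",cv2.resize(f[180:350,50:310],None,fx=3,fy=3,interpolation=cv2.INTER_CUBIC))
E
```

```text
(no output)
```

View pics/s1c.png

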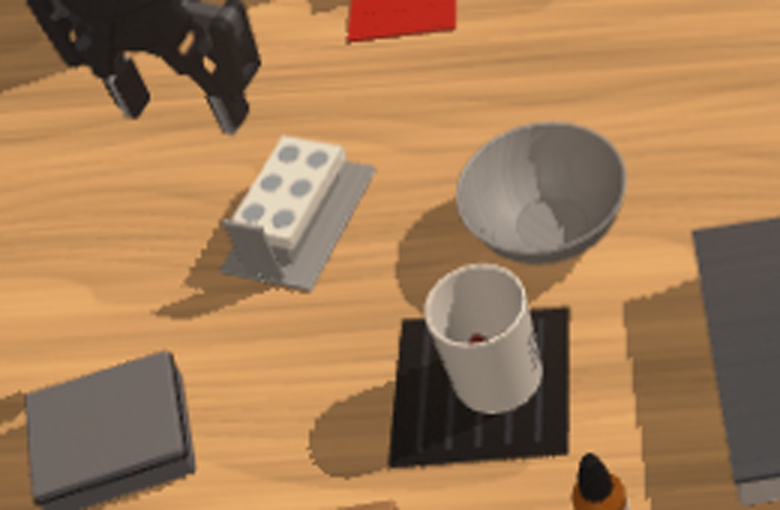

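```bash
python3 - <<'E'
from h import *
ms=vision.camera_model("scene");md=vision.camera_model("side");b=lambda x,y:(50+x/3,180+y/3)
q=plane(ms,[b(457,187),b(625,180),b(545,122)],50);print("bowl",q.round(1).tolist(),((q[0]+q[1])/2).round(1))
# wrist view w15 at t of grab not stored; beaker by ellipse of rim in scene
q=plane(ms,[b(426,308),b(526,300),b(474,265),b(479,347)],88);print("beaker",((q[0]+q[1])/2).round(1),((q[2]+q[3])/2).round(1))
f=cv2.imread("pics/side1.png");hs=cv2.cvtColor(f,cv2.COLOR_BGR2HSV)
k=((hs[...,2]>150)&(hs[...,1]<60)).astype(np.uint8)
for c in cv2.findContours(k,cv2.RETR_EXTERNAL,cv2.CHAIN_APPROX_NONE)[0]:
    x,y,w,h=cv2.boundingRect(c)
    if cv2.contourArea(c)>300 and 300<x<430 and y>150:
        print((x,y,w,h),plane(md,[(x,y+8),(x+w-1,y+8)],88).round(1).tolist(),"foot",plane(md,[(x+w/2,y+h-1)],3).round(1))
E
```

```text
bowl [[491.9, -237.0, 50.0], [496.4, -115.6, 50.0], [434.2, -175.5, 50.0]] [ 494.1 -176.3   50. ]
beaker [ 625.1 -207.7   88. ] [ 626.  -207.4   88. ]
(404, 187, 37, 24) [[487.1, -278.0, 88.0], [413.1, -335.0, 88.0]] foot [[ 466.5 -366.9    3. ]]
(332, 182, 24, 40) [[645.1, -186.7, 88.0], [598.5, -222.3, 88.0]] foot [[ 608.6 -194.6    3. ]]
```

```bash

(python3 -m crank '{"jaw":[1,1,1,1,1,1,1,1],"linear":[[0,0,-2],[0,0,-2],[0,0,-2],[0,0,-2],[0,0,0],[0,0,0],[0,0,0],[0,0,0]],"twist":[[0,0,0.18],[0,0,0.18],[0,0,0.18],[0,0,0.18],[0,0,0.18],[0,0,0.18],[0,0,0.18],[0,0,0.18]]}'
python3 -m crank '{"jaw":[1,1,1,1,1,1],"linear":[[0,0,0],[0,0,0],[0,0,0],[0,0,0],[0,0,0],[0,0,0]],"twist":[[0,0,0.18],[0,0,0.18],[0,0,0.18],[0,0,0.18],[0,0,0.077],[0,0,0]]}'
python3 -m crank '{"jaw":[1,1,1,1,1,1,1,1],"linear":[[0,0,0],[0,0,0],[0,0,0],[0,0,0],[0,0,0],[0,0,0],[0,0,0],[0,0,0]],"twist":[[0,0.17,0],[0,0.17,0],[0,0.17,0],[0,0.17,0],[0,0.17,0],[0,0.17,0],[0,0.114,0],[0,0,0]]}')| grep -E "time|tcp_pos|rot|wrist_f"
python3 - <<'E'
from h import *
st();s=telemetry.read_state();print(Ro.from_euler("xyz",s["tool_rot"]).as_matrix().round(3).tolist())
E
```

```text
time: 57.42
tcp_pos: [530.0, -385.4, 256.1]
tool_rot: [-3.141, -0.0, 1.4]
wrist_force: [-0.4, -0.4, 0.2]
time: 58.18
tcp_pos: [530.3, -385.3, 256.1]
tool_rot: [-3.141, 0.0, 0.61]
wrist_force: [-0.5, 0.4, 0.2]
time: 59.18
tcp_pos: [529.1, -386.6, 254.2]
tool_rot: [-3.136, -1.135, 0.602]
wrist_force: [0.8, 0.2, 0.6]
{'time': 59.175, 'tcp_pos': [529.092, -386.633, 254.221], 'tool_rot': [-3.136, -1.135, 0.602], 'wrist_force': [0.811, 0.17, 0.556], 'finger_gap': 1.004, 'gripper_force': 0.0, 'joint_pos': [1.613, 0.691, -0.826, 1.808, -0.826, 0.961, 0.502]}
[[0.348, 0.571, 0.744], [0.239, -0.821, 0.518], [0.907, -0.002, -0.422]]
```

```bash

(python3 -m crank '{"jaw":[1,1,1,1,1,1],"linear":[[-2,-1.82,3.11],[-2,-1.82,3.11],[-2,-1.82,3.11],[-2,-1.82,3.11],[-2,-1.82,3.11],[0,0,0]],"twist":[[0,0,0],[0,0,0],[0,0,0],[0,0,0],[0,0,0],[0,0,0]]}')| grep -E "time|tcp_pos|rot|wrist_f"
python3 - <<'E'
from h import *
m,f=wf("w16");st();s=telemetry.read_state();R=Ro.from_euler("xyz",s["tool_rot"])
hs=cv2.cvtColor(f,cv2.COLOR_RGB2HSV);k=((hs[...,2]>150)&(hs[...,1]<60)).astype(np.uint8)
for c in cv2.findContours(k,cv2.RETR_EXTERNAL,cv2.CHAIN_APPROX_NONE)[0]:
    if cv2.contourArea(c)>800: print(cv2.boundingRect(c),cv2.contourArea(c))
X=[[626,-207.5,88],[626,-207.5,3],[495,-176,50]]
print("exp px",proj(m,X).round(0).tolist())
print("shift to grasp",(R.inv().apply(np.array([640,-197.6,54])-s["tcp_pos"])/10).round(2))
E
```

```text
time: 59.92
tcp_pos: [559.7, -251.3, 99.1]
tool_rot: [-3.14, -1.133, 0.613]
wrist_force: [0.0, -0.3, 0.8]
{'time': 59.975, 'tcp_pos': [560.131, -253.224, 100.099], 'tool_rot': [3.14, -1.133, 0.614], 'wrist_force': [0.381, 0.22, -0.437], 'finger_gap': 1.001, 'gripper_force': 0.0, 'joint_pos': [1.556, 0.937, -0.934, 2.051, -0.946, 0.535, 0.809]}
(0, 290, 248, 136) 5743.0
(270, 178, 104, 158) 11956.5
(0, 151, 263, 127) 6147.0
(0, 0, 640, 154) 70217.5
exp px [[318.0, 218.0], [318.0, 303.0], [122.0, 382.0]]
shift to grasp [-0.05  0.04 10.77]
```

```bash

(python3 -m crank '{"jaw":[1,1,1,1,1,1,1],"linear":[[0,0.15,2],[0,0,2.5],[0,0,2.5],[0,0,2],[0,0,1.2],[0,0,0.5],[0,0,0]],"twist":[[0,0,0],[0,0,0],[0,0,0],[0,0,0],[0,0,0],[0,0,0],[0,0,0]]}'
python3 -m crank '{"jaw":[0.85,0.8,0.75,0.65,0.6,0.6],"linear":[[0,0,0],[0,0,0],[0,0,0],[0,0,0],[0,0,0],[0,0,0]],"twist":[[0,0,0],[0,0,0],[0,0,0],[0,0,0],[0,0,0],[0,0,0]]}' 30)
python3 - <<'E'
from h import *
st()
E
```

```text
time: 60.85
tcp_pos: [640.0, -200.5, 54.7]
tool_rot: [3.14, -1.134, 0.611]
wrist_force: [-0.4, 0.3, 0.2]
finger_gap: 1.003
gripper_force: 0.0
time: 61.6
tcp_pos: [640.0, -200.2, 54.9]
tool_rot: [3.141, -1.135, 0.61]
wrist_force: [-4.3, -1.1, 5.9]
finger_gap: 0.757
gripper_force: 31.9
{'time': 61.6, 'tcp_pos': [639.981, -200.223, 54.929], 'tool_rot': [3.141, -1.135, 0.61], 'wrist_force': [-4.311, -1.054, 5.914], 'finger_gap': 0.757, 'gripper_force': 31.869, 'joint_pos': [1.439, 1.119, -1.027, 2.011, -0.97, 0.304, 0.851]}
```

```bash

(python3 -m crank '{"jaw":[0.6,0.6,0.6,0.6,0.6,0.6],"linear":[[0.9,0,-0.42],[2,0,-0.94],[2.7,0,-1.27],[2.7,0,-1.27],[2.6,0,-1.2],[0,0,0]],"twist":[[0,0,0],[0,0,0],[0,0,0],[0,0,0],[0,0,0],[0,0,0]]}'
python3 -m crank '{"jaw":[0.6,0.6,0.6,0.6,0.6,0.6,0.6],"linear":[[-1,-1.5,-0.8],[-1.2,-2.3,-1.1],[-1.4,-2.6,-1.3],[-1.4,-2.6,-1.3],[-1.2,-2.3,-1.1],[-0.8,-1.4,-0.9],[0,0,0]],"twist":[[0,0,0],[0,0,0],[0,0,0],[0,0,0],[0,0,0],[0,0,0],[0,0,0]]}')
python3 - <<'E'
from h import *
st()
E
```

```text
time: 62.35
tcp_pos: [640.3, -200.1, 177.0]
tool_rot: [3.133, -1.133, 0.618]
wrist_force: [-0.2, 0.5, -0.8]
finger_gap: 0.756
gripper_force: 33.2
time: 63.22
tcp_pos: [493.8, -146.9, 138.4]
tool_rot: [-3.139, -1.134, 0.606]
wrist_force: [0.2, -1.0, -0.2]
finger_gap: 0.759
gripper_force: 33.3
{'time': 63.225, 'tcp_pos': [493.841, -146.855, 138.443], 'tool_rot': [-3.139, -1.134, 0.606], 'wrist_force': [0.161, -1.007, -0.214], 'finger_gap': 0.759, 'gripper_force': 33.303, 'joint_pos': [1.756, 0.938, -1.206, 2.318, -0.992, 0.322, 0.828]}
```

```bash

(python3 -m crank '{"jaw":[0.6,0.6,0.6,0.6,0.6,0.6,0.6,0.6],"linear":[[0,0,0],[0,0,0],[0,0,0],[0,0,0],[0,0,0],[0,0,0],[0,0,0],[0,0,0]],"twist":[[0,0,0.1],[0,0,0.15],[0,0,0.15],[0,0,0.15],[0,0,0.15],[0,0,0.15],[0,0,0.1],[0,0,0]]}')
python3 - <<'E'
from h import *
st();s=telemetry.read_state();R=Ro.from_euler("xyz",s["tool_rot"])
a=R.apply([np.cos(np.radians(25)),0,-np.sin(np.radians(25))]);print("beaker axis",a.round(2))
g=s["tcp_pos"]-19*R.as_matrix()[:,2];print("g",g.round(1),"rim ctr",(g+25*a).round(1),"j7 ok")
print("down 3.6cm:",R.inv().apply([0,0,-3.6]).round(2))
E
```

```text
time: 64.22
tcp_pos: [495.4, -147.1, 139.1]
tool_rot: [-2.092, -0.556, -0.667]
wrist_force: [0.2, 0.3, -1.6]
finger_gap: 0.757
gripper_force: 33.3
{'time': 64.225, 'tcp_pos': [495.41, -147.103, 139.103], 'tool_rot': [-2.092, -0.556, -0.667], 'wrist_force': [0.217, 0.29, -1.622], 'finger_gap': 0.757, 'gripper_force': 33.274, 'joint_pos': [1.75, 0.931, -1.201, 2.316, -1.008, 0.328, -0.107]}
beaker axis [ 0.29 -0.7   0.66]
g [ 481.3 -157.   147.1] rim ctr [ 488.6 -174.3  163.6] j7 ok
down 3.6cm: [-1.9   2.65  1.52]
```

```bash

(python3 -m crank '{"jaw":[0.6,0.6,0.6,0.6],"linear":[[-0.6,0.88,0.5],[-0.6,0.88,0.5],[-0.6,0.88,0.5],[0,0,0]],"twist":[[0,0,0.05],[0,0,0.05],[0,0,0.05],[0,0,0.05]]}')|head -2
python3 - <<'E'
from h import *
s=telemetry.read_state();R=Ro.from_euler("xyz",s["tool_rot"])
print(R.inv().apply(np.array([492,-139,102])-s["tcp_pos"]).round(1)/10)
E
```

```text
time: 64.72
tcp_pos: [494.0, -145.5, 102.4]
[-0.57 -0.31  0.21]
```

```bash

(python3 -m crank '{"jaw":[0.6,0.6,0.6,0.6,0.6,0.6,0.6,0.6],"linear":[[-0.57,-0.31,0.21],[0,0,0],[0,0,0],[0,0,0],[0,0,0],[0,0,0],[0,0,0],[0,0,0]],"twist":[[0,0,0.06],[0,0,0.06],[0,0,0.06],[0,0,0.06],[0,0,0.06],[0,0,0.06],[0,0,0.06],[0,0,0.06]]}'
python3 -m crank '{"jaw":[0.6,0.6,0.6,0.6,0.6,0.6,0.6,0.6],"linear":[[0,0,0],[0,0,0],[0,0,0],[0,0,0],[0,0,0],[0,0,0],[0,0,0],[0,0,0]],"twist":[[0,0,0.06],[0,0,0.06],[0,0,0.06],[0,0,0.06],[0,0,0.06],[0,0,0.06],[0,0,0.06],[0,0,0.06]]}'
python3 -m crank '{"jaw":[0.6,0.6,0.6,0.6,0.6,0.6,0.6,0.6],"linear":[[0,0,0],[0,0,0],[0,0,0],[0,0,0],[0,0,0],[0,0,0],[0,0,0],[0,0,0]],"twist":[[0,0,0.08],[0,0,0.08],[0,0,0.08],[0,0,0.08],[0,0,0.08],[0,0,0.08],[0,0,0],[0,0,0]]}'
python3 -m crank '{"jaw":[0.6,0.6,0.6,0.6,0.6,0.6,0.6,0.6],"linear":[[0,0,0],[0,0,0],[0,0,0],[0,0,0],[0,0,0],[0,0,0],[0,0,0],[0,0,0]],"twist":[[0,0,0],[0,0,0],[0,0,0],[0,0,0],[0,0,0],[0,0,0],[0,0,0],[0,0,0]]}')|grep -E "time|tcp|gap|wrist_f"
python3 - <<'E'
from h import *
s=telemetry.read_state();R=Ro.from_euler("xyz",s["tool_rot"]);print("axis",R.apply([np.cos(.436),0,-np.sin(.436)]).round(2),s["joint_pos"].round(2) if hasattr(s["joint_pos"],"round") else s["joint_pos"])
for n in("scene","side"):
    g=vision.grab_frame(n);cv2.imwrite(f"pics/{n}2.png",g[:,:,::-1]);hs=cv2.cvtColor(g,cv2.COLOR_RGB2HSV)
    k=(((hs[...,0]<10)|(hs[...,0]>170))&(hs[...,1]>110)&(hs[...,2]>40)).astype(np.uint8)
    for c in cv2.findContours(k,cv2.RETR_EXTERNAL,cv2.CHAIN_APPROX_NONE)[0]:
        if cv2.contourArea(c)>6: print(n,cv2.boundingRect(c),cv2.contourArea(c),plane(vision.camera_model(n),[c[:,0].mean(0)],12).round(0)[0,:2].tolist())
E
```

```text
time: 65.72
tcp_pos: [492.2, -139.3, 102.5]
wrist_force: [0.5, 0.6, -1.1]
finger_gap: 0.756
time: 66.72
tcp_pos: [492.2, -139.2, 102.6]
wrist_force: [-0.2, -0.1, -0.5]
finger_gap: 0.751
time: 67.72
tcp_pos: [492.2, -139.3, 102.9]
wrist_force: [-1.0, 0.1, -1.7]
finger_gap: 0.758
time: 68.72
tcp_pos: [492.2, -139.4, 103.2]
wrist_force: [-0.9, -0.0, -1.0]
finger_gap: 0.758
axis [-0.31 -0.8  -0.52] [ 1.74  1.04 -1.18  2.33 -1.01  0.25 -1.66]
scene (223, 242, 24, 20) 248.5 [495.0, -174.0]
scene (166, 177, 30, 17) 367.5 [264.0, -320.0]
scene (465, 171, 13, 10) 52.5 [300.0, 415.0]
scene (617, 83, 23, 32) 379.0 [-9.0, 1021.0]
side (298, 445, 12, 17) 151.0 [290.0, 424.0]
side (474, 237, 29, 25) 418.5 [251.0, -297.0]
side (369, 229, 19, 10) 71.5 [503.0, -185.0]
```

```bash

(python3 -m crank '{"jaw":[0.6,0.6,0.6,0.6,0.6,0.6,0.6,0.6],"linear":[[0,0,0],[0,0,0],[0,0,0],[0,0,0],[0,0,0],[0,0,0],[0,0,0],[0,0,0]],"twist":[[0,0,0.1],[0,0,0.1],[0,0,0],[0,0,-0.12],[0,0,0.12],[0,0,0],[0,0,-0.2],[0,0,0]]}'
python3 -m crank '{"jaw":[0.6,0.6,0.6,0.6],"linear":[[-0.96,-0.6,-0.53],[-1.93,-1.19,-1.06],[-1.93,-1.19,-1.06],[0,0,0]],"twist":[[0,0,0],[0,0,0],[0,0,0],[0,0,0]]}'
python3 -m crank '{"jaw":[0.6,0.6,0.6,0.6,0.6,0.6,0.6,0.6],"linear":[[0,0,0],[0,0,0],[0,0,0],[0,0,0],[0,0,0],[0,0,0],[0,0,0],[0,0,0]],"twist":[[0,0,-0.17],[0,0,-0.17],[0,0,-0.17],[0,0,-0.17],[0,0,-0.17],[0,0,-0.17],[0,0,-0.17],[0,0,-0.17]]}'
python3 -m crank '{"jaw":[0.6,0.6,0.6,0.6,0.6,0.6,0.6,0.6,0.6],"linear":[[0,0,0]],"twist":[[0,0,0]]}' >/dev/null 2>&1
python3 -m crank '{"jaw":[0.6,0.6,0.6,0.6,0.6,0.6,0.6,0.6],"linear":[[0,0,0],[0,0,0],[0,0,0],[0,0,0],[0,0,0],[0,0,0],[0,0,0],[0,0,0]],"twist":[[0,0,-0.17],[0,0,-0.17],[0,0,-0.17],[0,0,-0.17],[0,0,-0.17],[0,0,-0.17],[0,0,-0.17],[0,0,-0.04]]}')|grep -E "time|tcp|gap|wrist_f"
python3 - <<'E'
from h import *
st();s=telemetry.read_state();R=Ro.from_euler("xyz",s["tool_rot"]);print("axis",R.apply([np.cos(.436),0,-np.sin(.436)]).round(2))
print(R.inv().apply([640-s["tcp_pos"][0],-210-s["tcp_pos"][1],180-s["tcp_pos"][2]]).round(0)/10)
E
```

```text
time: 69.32
tcp_pos: [492.0, -143.6, 165.4]
wrist_force: [-0.5, 1.8, -1.3]
finger_gap: 0.758
time: 70.32
tcp_pos: [491.8, -142.4, 164.2]
wrist_force: [-0.4, 0.3, -0.5]
finger_gap: 0.757
time: 71.32
tcp_pos: [491.7, -142.4, 164.2]
wrist_force: [-0.4, -0.5, -1.2]
finger_gap: 0.76
{'time': 71.325, 'tcp_pos': [491.741, -142.447, 164.196], 'tool_rot': [3.14, -1.133, 0.617], 'wrist_force': [-0.446, -0.479, -1.241], 'finger_gap': 0.76, 'gripper_force': 33.581, 'joint_pos': [1.769, 0.859, -1.227, 2.322, -1.019, 0.376, 0.799]}
axis [0. 0. 1.]
[ 4.9 14.1  6.8]out of range
```

```bash

(python3 -m crank '{"jaw":[0.6,0.6,0.6,0.6,0.6,0.6,0.6],"linear":[[0.5,1.43,0.71],[1,2.86,1.42],[1,2.86,1.42],[1,2.86,1.42],[1,2.86,1.42],[0.5,1.43,0.71],[0,0,0]],"twist":[[0,0,0],[0,0,0],[0,0,0],[0,0,0],[0,0,0],[0,0,0],[0,0,0]]}')|grep -E "time|tcp|gap"
python3 - <<'E'
from h import *
for n in("scene","side"):
    g=vision.grab_frame(n);cv2.imwrite(f"pics/{n}3.png",g[:,:,::-1]);hs=cv2.cvtColor(g,cv2.COLOR_RGB2HSV)
    k=(((hs[...,0]<12)|(hs[...,0]>168))&(hs[...,1]>80)).astype(np.uint8)
    for c in cv2.findContours(k,cv2.RETR_EXTERNAL,cv2.CHAIN_APPROX_NONE)[0]:
        if cv2.contourArea(c)>4: print(n,cv2.boundingRect(c),cv2.contourArea(c))
g=cv2.imread("pics/scene3.png")
cv2.imwrite("pics/s3c.png",cv2.resize(g[140:340,130:300],None,fx=3,fy=3,interpolation=cv2.INTER_CUBIC))
need([644,-209,55],0)
E
```

```text
time: 72.2
tcp_pos: [645.0, -209.9, 179.5]
finger_gap: 0.759
scene (223, 242, 25, 20) 271.0
scene (168, 175, 34, 19) 405.0
scene (465, 171, 13, 10) 65.0
scene (616, 81, 24, 36) 425.5
scene (610, 76, 5, 9) 15.5
scene (604, 74, 4, 5) 5.5
side (298, 445, 12, 18) 166.0
side (168, 331, 5, 6) 13.0
side (473, 236, 31, 27) 448.0
side (368, 229, 21, 10) 88.5
shift now [-1.119e+01  1.000e-02  5.330e+00] | twist [-0.351 -1.094  0.545] | shift after twist [ 0.05 -0.07 12.39]
```

View pics/s3c.png

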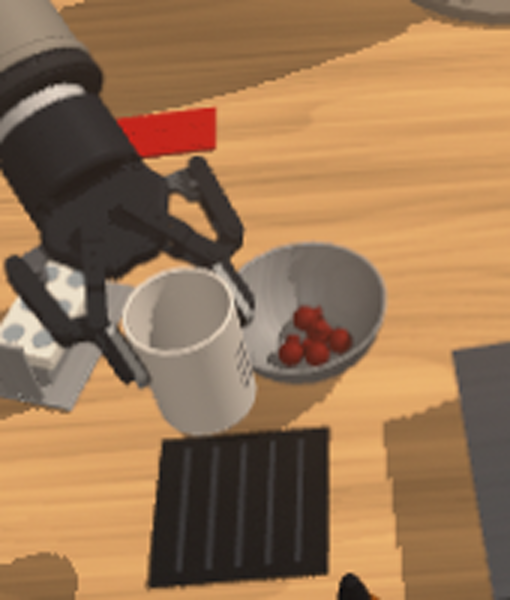

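```bash

(python3 -m crank '{"jaw":[0.6,0.6,0.6,0.6,0.6,0.6],"linear":[[-2.6,0,1.21],[-2.6,0,1.21],[-2.6,0,1.21],[-2.2,0,1.02],[0,0,0],[0,0,0]],"twist":[[0,0,0],[0,0,0],[0,0,0],[0,0,0],[0,0,0],[0,0,0]]}'
python3 -m crank '{"jaw":[0.6,0.6,0.6],"linear":[[-0.54,0,0.25],[0,0,0],[0,0,0]],"twist":[[0,0,0],[0,0,0],[0,0,0]]}')|grep -E "time|tcp|gap|wrist_f"
```

```text
time: 73.05
tcp_pos: [643.7, -210.3, 70.1]
wrist_force: [-0.2, -0.4, -1.3]
finger_gap: 0.759
time: 73.42
tcp_pos: [643.9, -210.4, 63.4]
wrist_force: [0.1, 0.5, 0.1]
finger_gap: 0.759
```

```bash

(python3 -m crank '{"jaw":[0.6,0.6,0.6],"linear":[[-0.54,0,0.25],[0,0,0],[0,0,0]],"twist":[[0,0,0],[0,0,0],[0,0,0]]}'
python3 -m crank '{"jaw":[0.6,0.6,0.6],"linear":[[-0.14,0,0.06],[0,0,0],[0,0,0]],"twist":[[0,0,0],[0,0,0],[0,0,0]]}')|grep -E "time|tcp|gap|wrist_f"
```

```text
time: 73.8
tcp_pos: [643.8, -210.3, 57.1]
wrist_force: [1.5, 0.3, -0.9]
finger_gap: 0.753
time: 74.18
tcp_pos: [643.7, -210.4, 55.6]
wrist_force: [0.0, -0.1, -0.8]
finger_gap: 0.756
```

Lower until light contact, then release slowly and back off along the tool axis.

```bash

(python3 -m crank '{"jaw":[0.6,0.6,0.6],"linear":[[-0.1,0,0.05],[0,0,0],[0,0,0]],"twist":[[0,0,0],[0,0,0],[0,0,0]]}'
python3 -m crank '{"jaw":[0.77,0.78,0.79,0.8,0.84,0.88,0.94,1],"linear":[[0,0,0],[0,0,0],[0,0,0],[0,0,0],[0,0,0],[0,0,0],[0,0,0],[0,0,0]],"twist":[[0,0,0],[0,0,0],[0,0,0],[0,0,0],[0,0,0],[0,0,0],[0,0,0],[0,0,0]]}'
python3 -m crank '{"jaw":[1,1,1,1,1,1,1],"linear":[[0,0,-1],[0,0,-2],[0,0,-3],[0,0,-4],[1,0,-4],[4,0,-3],[0,0,0]],"twist":[[0,0,0],[0,0,0],[0,0,0],[0,0,0],[0,0,0],[0,0,0],[0,0,0]]}')|grep -E "time|tcp|gap|wrist_f"
python3 - <<'E'
from h import *
m,f=wf("w17")
for n in("scene","side"):
    m=vision.camera_model(n);g=vision.grab_frame(n);cv2.imwrite(f"pics/{n}4.png",g[:,:,::-1]);hs=cv2.cvtColor(g,cv2.COLOR_RGB2HSV)
    k=((hs[...,2]>140)&(hs[...,1]<60)).astype(np.uint8)
    for c in cv2.findContours(k,cv2.RETR_EXTERNAL,cv2.CHAIN_APPROX_NONE)[0]:
        x,y,w,h=cv2.boundingRect(c)
        if cv2.contourArea(c)>200 and (100<x<300 and 150<y<350 if n=="scene" else 300<x<440 and 150<y<280): print(n,(x,y,w,h))
    k=(((hs[...,0]<12)|(hs[...,0]>168))&(hs[...,1]>80)).astype(np.uint8)
    print([cv2.boundingRect(c) for c in cv2.findContours(k,cv2.RETR_EXTERNAL,cv2.CHAIN_APPROX_NONE)[0] if cv2.contourArea(c)>40])
    print("exp beaker px (630,-217.5)",proj(m,[[630,-217.5,3],[630,-217.5,88]]).round(0).tolist(),"pile",[t for t in tiles(g,m,42,50,190) if abs(t[0]-473)<40 and abs(t[1]+368)<40])
E
```

```text
time: 74.55
tcp_pos: [643.9, -210.3, 54.8]
wrist_force: [-1.4, -0.4, 4.5]
finger_gap: 0.757
time: 75.55
tcp_pos: [643.8, -210.4, 54.5]
wrist_force: [-1.1, -0.1, 0.2]
finger_gap: 1.002
time: 76.42
tcp_pos: [534.5, -289.5, 174.8]
wrist_force: [-0.9, 0.1, 0.0]
finger_gap: 1.001
scene (186, 270, 40, 50)
scene (127, 226, 48, 51)
scene (202, 224, 27, 39)
[(223, 242, 25, 20), (174, 175, 28, 18), (465, 171, 13, 10), (616, 81, 24, 36)]
exp beaker px (630,-217.5) [[211.0, 308.0], [203.0, 284.0]] pile [(472.6, -364.8, -18.7, 88.8, 55.5, [145.0, 243.0])]
side (367, 210, 33, 24)
side (404, 187, 37, 24)
side (332, 180, 24, 41)
[(298, 445, 12, 18), (473, 236, 30, 27), (368, 229, 21, 10)]
exp beaker px (630,-217.5) [[342.0, 214.0], [344.0, 187.0]] pile []
```

```bash

python3 -m crank '{"jaw":[1,1,1,1],"linear":[[0,0,0],[0,0,0],[0,0,0],[0,0,0]],"twist":[[0,0,0],[0,0,0],[0,0,0],[0,0,0]]}' | head -1
python3 - <<'E'
from h import *
f=cv2.imread("pics/w2.png")[:,:,::-1];k=((f[205:265,355:400].min(2)>150)).astype(np.uint8)
n,l,s,c=cv2.connectedComponentsWithStats(k)
for i in range(1,n):
    if 20<s[i,4]<200:
        y,x=np.where(l==i);v=cv2.fitLine(np.c_[x,y].astype(np.float32),cv2.DIST_L2,0,.01,.01).ravel();print("pointer",s[i].tolist(),np.degrees(np.arctan2(v[1],v[0])).round(1))
print(bot.finish_job())
E
```

```text
time: 77.08
pointer [0, 0, 15, 4, 35] -7.4
pointer [21, 15, 5, 23, 79] -86.5
pointer [0, 56, 8, 4, 25] 6.1
the job is handed in; nothing more can be done
None
```

I handed the job in at about 77 s: the dial is off (pushed to its stop), all four tiles are stacked on the stand, all five bulbs are in the bowl, and the empty beaker is upright on the mat. The bowl was knocked a few centimetres aside during the run but still stands on the bench, and I never touched the reagent bottles. The verdict was not shown to me.

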